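# Put the pump service parts back in their moulded tray

## Task

Put the three loose steel service parts (the open-ended wrench, the L-shaped bracket and the valve block with a tongue) back into the black moulded tray, each lying flat on the floor of the compartment that has its outline and turned the way round that fits. Do not turn any of them over. Leave the bottles, vials, jar, beaker and screwdriver standing or lying where they are.

Things in the scene. Friction and masses are not known exactly. Their poses are not given: they have to be found in the camera images.
- tray: Black tray, grey floor, 148 (x) by 204 (y) by 18 mm tall, fixed, at any yaw. Origin: centre of underside; z up. Floor 6 mm above the bench; islands 12 mm high leave 3 compartments with 3 mm play all round. A finger channel at floor level crosses it along y (x -24 to +30 mm, +25 by the block) beside the middle of every part. A part is home with its axes along the tray's, its origin on its point.
- tray_wrench (a point): Point on the tray floor where the wrench's origin belongs: tray frame (0, 70, 6) mm. Axes as the tray's.
- tray_wrench_head (a point): Point on the tray floor where the wrench's jaw point belongs: tray frame (56, 70, 6) mm; the wide end of this compartment is at tray +x.
- tray_bracket (a point): Point on the tray floor where the bracket's origin belongs: tray frame (0, 0, 6) mm. Axes as the tray's.
- tray_bracket_foot (a point): Point on the tray floor where the bracket's foot point belongs: tray frame (-41, 34, 6) mm.
- tray_block (a point): Point on the tray floor where the valve block's origin belongs: tray frame (0, -66, 6) mm. Axes as the tray's.
- tray_block_tongue (a point): Point on the tray floor where the block's tongue point belongs: tray frame (31, -66, 6) mm.
- wrench: Flat steel open-ended wrench, 130 mm long (x -65 to +65), 12 mm thick, about 0.12 kg, lying flat on the bench at any yaw. Handle 18 mm wide from x = -65 to +33 mm; head 40 mm wide from x = 33 to 65 mm, open jaw at +x. Origin: on its underside, midway along its length, on the centre line; z up. Balance point near x = +6 mm.
- wrench_head (a point): Point on the underside of the wrench, in its jaw, at x = 56 mm.
- bracket: Flat steel L-shaped bracket, 12 mm thick, about 0.14 kg, lying flat on the bench at any yaw. Arm 104 mm long (x -52 to +52), 22 mm wide (y -11 to +11); at its -x end a foot 22 mm wide (x -52 to -30) sticks out towards +y, to y = +45 mm. Origin: on the underside, middle of the arm; z up. Balance point near x = -10, y = +7 mm.
- bracket_foot (a point): Point on the underside of the bracket's foot, at x = -41, y = 34 mm.
- block: Flat steel valve block, 22 mm thick, about 0.25 kg, lying flat on the bench at any yaw. Main body 64 mm long (x -42 to +22), 48 mm wide (y -24 to +24); tongue 22 mm wide from x = 22 to 40 mm. Origin: on the underside, about midway along its 82 mm length, on the centre line; z up. When home it stands 10 mm above the tray's islands.
- block_tongue (a point): Point on the underside of the block's tongue, at x = 31 mm.
- bottle_a: Bystander, loose: clear glass bottle, 56 mm across, 150 mm tall, blue cap. Origin: centre of its underside.
- vial: Bystander, loose: small clear glass vial, 26 mm across, 50 mm tall, standing among the parts. Origin: centre of its underside.
- vial_b: Bystander, loose: clear glass vial, 26 mm across, 90 mm tall, standing among the parts. Origin: centre of its underside.
- vial_c: Bystander, loose: small amber glass vial, 26 mm across, 50 mm tall, standing among the parts. Origin: centre of its underside.
- jar: Bystander, loose: white plastic jar, 48 mm across, 70 mm tall. Origin: centre of its underside.
- beaker: Bystander, loose: open glass beaker, 64 mm across at the rim, 90 mm tall. Origin: centre of its underside.
- bottle_b: Bystander, loose: amber glass bottle, 60 mm across, 160 mm tall. Origin: centre of its underside.
- screwdriver: Bystander, loose: screwdriver lying on the bench, about 170 mm long, along its own x. Origin: centre of its underside.

How it is judged (in metres and radians):
At the end, for the whole second after the job is handed in: Wrench, bracket and block each rest in their own compartment: origin and end point (jaw, foot, tongue) within 7 mm of their places on the tray, underside less than 2.5 mm above the tray floor, tilted under 0.035 rad, at rest (distance between wrench and tray_wrench below 0.007 m and distance between wrench_head and tray_wrench_head below 0.007 m and angle between each of wrench, bracket, block's own z axis and vertical below 0.035 rad and z of each of wrench, bracket, block in the frame of tray below 0.0085 m and linear speed of each of wrench, bracket, block below 0.02 m/s and distance between bracket and tray_bracket below 0.007 m and distance between bracket_foot and tray_bracket_foot below 0.007 m and distance between block and tray_block below 0.007 m and distance between block_tongue and tray_block_tongue below 0.007 m); the robot touches nothing.
It fails at once if a bystander (bottle, vial, jar, beaker or screwdriver) is shifted by more than 25 mm (distance of any of bottle_a, vial, vial_b, vial_c, jar, beaker, bottle_b, screwdriver from where it was at the start of the episode above 0.025 m).
It fails at once if a bottle, a vial, the jar or the beaker is knocked over (tilted more than 0.4 rad) (angle between any of bottle_a, vial, vial_b, vial_c, jar, beaker, bottle_b's own z axis and vertical above 0.4 rad).
It also fails if it takes over 72 s, if anything falls off the work surface, if the arm or the gripper's body presses on something with over 40 N, if the wrist force passes 120 N, or if a joint passes its speed limit or range.

## Robot

A 6-joint arm with a two-finger parallel gripper is mounted at the origin on the work surface. World frame = base frame: x ahead of the robot, y to its left, z up, the work surface at z = 0. Lengths are in mm, angles in rad, forces in N, time in s.
With the tool pointing down it reaches from about 300 to 875 mm from the base axis. Payload 6.4 kg.
Tool frame: the origin (TCP) lies at the centre of the arm's flange, where the gripper is bolted on; the fingertips stand 173 mm ahead of it and the grasp point (between the pads) lies 155 mm ahead of it; z points along the fingers, y is the direction in which the jaws open and shut (so a half turn about z gives the same grasp; the last joint's range is limited). The gripper opens to 85 mm and grips with 20 to 120 N. Pads are 22 mm wide; open, the fingers measure 114 mm over their backs; the gripper's body (76 mm by 85 mm) begins 54 mm behind the grasp point. The pads swing forward as they close: fully open they stand 13 mm farther back than shut.
Start: joints at [-1.394, 0.181, 1.607, -0, 1.354, -0.206], TCP at [214.791, -533.392, 404.688] pointing down, gripper open.
Joint ranges: [-2.99, 2.99], [-0.89, 2.07], [0.3, 2.58], [-1.14, 4.28], [0, 2.63], [-3.12, 3.12]. Speed limits (rad/s): [2.57, 2.57, 3.01, 3.14, 3.14, 3.14].

## Interface

Orientations are given as a unit quaternion [w, x, y, z].
In Python, from cell import bot gives the robot as it stands.
- The arm moves only by the shell command python3 -m jog 'ROWS' [OPENING] [FORCE]. ROWS is JSON, a list that holds one entry, the list of rows, each a list of 6 numbers: the shift along the tool's x, y, z in cm, then the turn, a rotation vector about the tool's x, y, z in degrees. A call has 1 to 12 rows; each row shifts and turns the pose as measured when the row begins, along the tool's axes as they then stand; what a row does not reach is not made up. A row lasts 1/10 s, in which the tool goes at most 50 mm and 8.59 degrees, less where a joint would pass 70% of its speed; a pose out of reach is approached as far as the arm can. A call with a gripper value outside its range is refused whole. OPENING is the finger opening in cm, from 0 to 8.54, set as the call begins (- or left out, the last holds). The fingers move at their own pace and stop on an object; FORCE is the grip in N (left out, the last holds). Time passes only in rows, so rows that do not move let the fingers close. It gives the time, the measured TCP pose, the force and the opening at its end, in the units of the state.
- bot.sense(): the state, without advancing time (a new reading comes with each control period).
- bot.get_image(name): name is "scene" or "top"; returns a dict with "pixels" (480x640x3 uint8, red, green, blue), "K" (3x3 intrinsics, pixels), "world_from_camera" (4x4, takes a point from camera to world coordinates). Camera axes: x right, y down, z forward; pixel columns grow to the right and rows downward; lengths in mm; the calibration is good to about 2 mm. A picture is of the moment at which its call begins. There is no depth.
- bot.hand_in(): hands the job in, once; it reports no verdict.
The state is a dict: "time": time; "q": joint angles; "joint_vel": joint speeds; "joint_torque": joint torques, N m; "position": TCP position; "orientation": TCP orientation; "contact_force": force on the tool from outside, world axes, zero at the start; "wrist_torque": the same for the moment, N m; "width": finger opening in mm.
Only numpy, scipy, OpenCV 4.12 (cv2) and the standard library are available. Lean on these libraries where they do the work, as an engineer would, in place of code of your own. Each camera call takes 0.05 s, during which the arm holds its last target.

## Working session

There is one attempt and no reset: what is moved stays moved. The work goes in short steps, Python scripts to look and compute and a shell command to move; the robot and the scene stay as the last step left them, time stands still between calls to the robot, and variables do not carry over. Pictures are saved under pics/ and viewed, and the job is handed in when it is done.

```bash
ls; mkdir -p pics
python3 - <<'E'
from cell import bot
import cv2
print(bot.sense())
for n in("top","scene"):
    d=bot.get_image(n); cv2.imwrite(f"pics/{n}0.png",d["pixels"][:,:,::-1]); print(d["K"],d["world_from_camera"])
E
```

```text
pics
{'time': 0.0, 'q': array([-1.39429050e+00,  1.81561427e-01,  1.60796538e+00,  3.38525208e-05,
        1.35379034e+00, -2.06276277e-01]), 'joint_vel': array([-2.82989159e-04, -7.99834910e-05, -5.56630719e-04, -3.09220704e-04,
       -2.62054430e-04, -5.54429562e-04]), 'joint_torque': array([ 1.29570117e-04, -4.44872332e+01, -3.51337659e+01, -1.79707213e-04,
        9.09105496e-03,  1.37815753e-06]), 'position': array([ 214.7551295 , -533.13577944,  403.7930259 ]), 'orientation': array([-8.61901038e-04,  9.81740903e-01,  1.90221069e-01,  2.93584997e-05]), 'contact_force': array([-0.16061374, -0.27249597,  0.0646061 ]), 'wrist_torque': array([ 0.07320627, -0.03750608,  0.01633118]), 'width': 85.11923675144119}
[[547.12503016   0.         323.71757303]
 [  0.         547.12503016 231.10088088]
 [  0.           0.           1.        ]] [[ 2.64182788e-04 -9.88338208e-01  1.52274478e-01  3.27313498e+02]
 [-9.99999563e-01 -3.97609737e-04 -8.45776809e-04 -6.03576233e+01]
 [ 8.96459351e-04 -1.52274188e-01 -9.88337881e-01  1.33416646e+03]
 [ 0.00000000e+00  0.00000000e+00  0.00000000e+00  1.00000000e+00]]
[[567.98460128   0.         318.40476005]
 [  0.         567.98460128 250.16583509]
 [  0.           0.           1.        ]] [[-4.90513965e-01  5.88488991e-01 -6.42710477e-01  1.27870916e+03]
 [ 8.71433171e-01  3.31696728e-01 -3.61360636e-01  3.78985148e+02]
 [ 5.28206452e-04 -7.37331668e-01 -6.75530705e-01  8.34451915e+02]
 [ 0.00000000e+00  0.00000000e+00  0.00000000e+00  1.00000000e+00]]
```

View pics/top0.png

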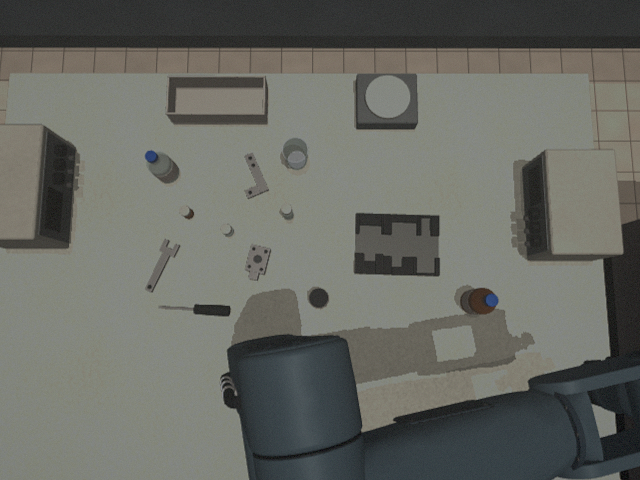

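View pics/scene0.png

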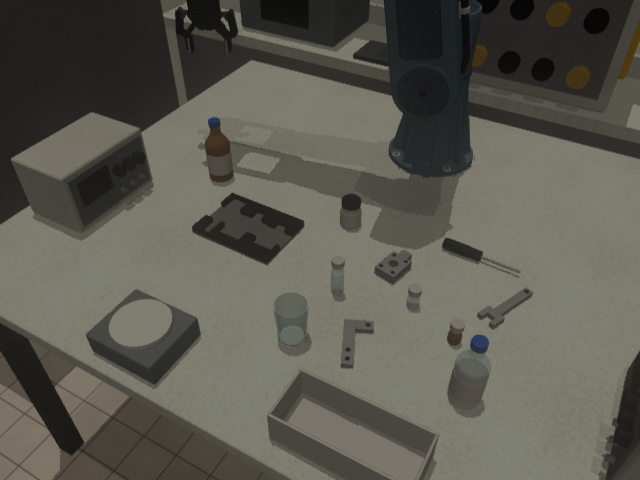

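Run:
```python
import cv2
t=cv2.imread("pics/top0.png")
def crop(im,x,y,w,h,s,n):
    c=cv2.resize(im[y:y+h,x:x+w],None,fx=s,fy=s,interpolation=cv2.INTER_CUBIC)
    c=cv2.convertScaleAbs(c,alpha=1.5); cv2.imwrite(n,c)
crop(t,140,140,160,120,5,"pics/c1.png")
crop(t,140,210,200,110,4,"pics/c2.png")
crop(t,340,200,110,85,7,"pics/c3.png")
```

```text
(no output)
```

View pics/c1.png

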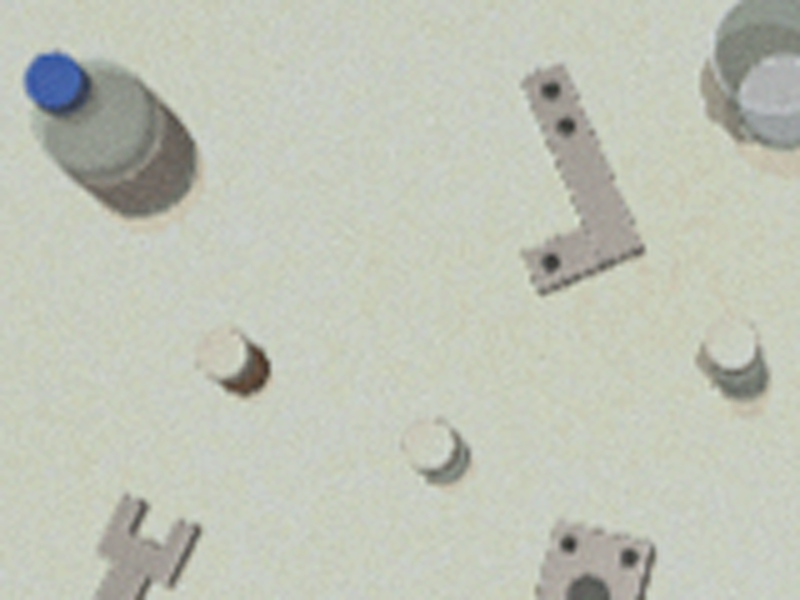

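View pics/c2.png

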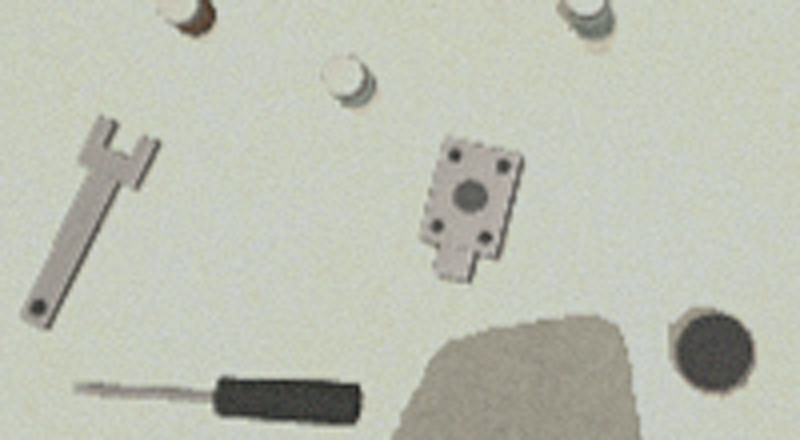

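View pics/c3.png

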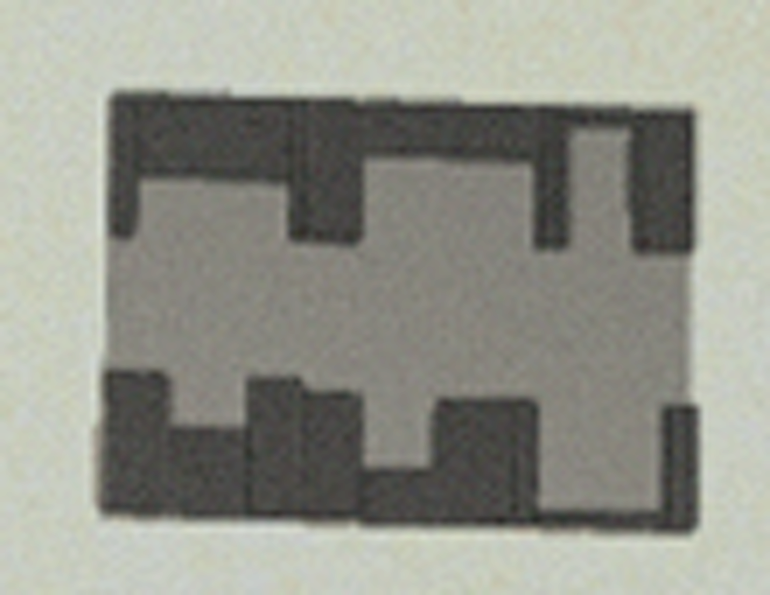

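```bash
cat > h.py <<'E'
import numpy as np,cv2
from scipy.optimize import minimize
P={
'wrench':[([(-65,-9),(33,-9),(33,-20),(65,-20),(65,20),(33,20),(33,9),(-65,9)],0,12)],
'bracket':[([(-52,-11),(52,-11),(52,11),(-30,11),(-30,45),(-52,45)],0,12)],
'block':[([(-42,-24),(22,-24),(22,-11),(40,-11),(40,11),(22,11),(22,24),(-42,24)],0,22)],
'tray':[([(-74,-102),(74,-102),(74,102),(-74,102)],0,6),([(-74,-102),(-24,-102),(-24,102),(-74,102)],0,18),([(30,-102),(74,-102),(74,102),(30,102)],0,18)]}
def proj(d,X):
    T=d["world_from_camera"];c=(np.asarray(X,float)-T[:3,3])@T[:3,:3]
    return (c[:,:2]/c[:,2:])@np.diag(np.diag(d["K"])[:2])+d["K"][:2,2]
def ray(d,u,v,z):
    T=d["world_from_camera"];r=T[:3,:3]@np.linalg.inv(d["K"])@[u,v,1.];return T[:3,3]+r*(z-T[2,3])/r[2]
def silh(d,name,p,box,z0=0,S=8):
    x0,y0,x1,y1=box;m=np.zeros(((y1-y0)*S,(x1-x0)*S),np.uint8);c,s=np.cos(p[2]),np.sin(p[2])
    for poly,a,b in P[name]:
        q=np.array(poly,float)@np.array([[c,s],[-s,c]])+p[:2];n=len(q)
        f=lambda z:(proj(d,np.c_[q,np.full(n,z+z0)])-[x0-.0,y0-.0]+.5)*S-.5
        lo,hi=f(a),f(b)
        polys=[lo,hi]+[np.array([lo[i],lo[(i+1)%n],hi[(i+1)%n],hi[i]]) for i in range(n)]
        for k in polys: cv2.fillPoly(m,[np.round(k*16).astype(np.int32)],255,cv2.LINE_8,4)
    return cv2.resize(m,(x1-x0,y1-y0),interpolation=cv2.INTER_AREA)/255.
def soft(d,box,fg,holes=True):
    x0,y0,x1,y1=box;g=d["pixels"][y0:y1,x0:x1].astype(float).mean(2)
    bg=np.percentile(g,80);a=np.clip((bg-g)/(bg-fg),0,1)
    return a,bg
def fit(ds,name,p0,boxes,fgs,z0=0):
    A=[soft(d,b,f)[0] for d,b,f in zip(ds,boxes,fgs)]
    def cost(p):
        return sum(((silh(d,name,(p[0],p[1],p[2]/50),b,z0)-a)**2).sum() for d,a,b in zip(ds,A,boxes))
    p=np.array([p0[0],p0[1],p0[2]*50])
    best=None
    for k in range(2):
        sx=np.vstack([p,p+[6,0,0],p+[0,6,0],p+[0,0,4]])
        r=minimize(cost,p,method="Nelder-Mead",options=dict(initial_simplex=sx,xatol=.03,fatol=.01));p=r.x
    return np.array([p[0],p[1],p[2]/50]),r.fun
E
cat > m.py <<'E'
from cell import bot
from h import *
import pickle
ds={n:bot.get_image(n) for n in("top","scene")}
pickle.dump(ds,open("d0.pkl","wb"))
t,s=ds["top"],ds["scene"]
for n,u,v in [("wr tail",149,288),("wr head",168,245),("br",256,177),("bl",258,260),("tray",397,245),("vial",228,232),("vialb",288,215),("vialc",188,214),("jar",318,299),("beaker",294,162),("botA",168,175),("botB",476,302),("sd",230,311),("sd0",160,307)]:
    print(n,ray(t,u,v,0).round(0)[:2],proj(s,[ray(t,u,v,0)])[0].round(0))
E
python3 m.py
```

```text
wr tail [393. 363.] [528. 294.]
wr head [498. 321.] [492. 322.]
br [670. 108.] [352. 340.]
bl [461.  99.] [393. 270.]
tray [ 498. -242.] [249. 228.]
vial [531. 175.] [414. 305.]
vialb [573.  27.] [338. 292.]
vialc [576. 275.] [455. 340.]
jar [367. -48.] [351. 223.]
beaker [709.  13.] [297. 335.]
botA [675. 329.] [466. 393.]
botB [ 359. -430.] [218. 174.]
sd [338. 165.] [443. 246.]
sd0 [347. 334.] [519. 275.]
```

```bash
cat > m2.py <<'E'
from h import *
import pickle
ds=pickle.load(open("d0.pkl","rb"));t,s=ds["top"],ds["scene"]
g={'wrench':((446,342,-.38),(138,230,188,300),(470,282,545,332)),
'bracket':((676,104,.42),(240,145,277,206),(332,312,383,375)),
'block':((461,99,2.99),(238,236,280,287),(370,243,420,288)),
'tray':((498,-242,3.11),(345,203,449,285),(183,185,313,270))}
out={}
for n,(p0,b1,b2) in g.items():
    res=[]
    fg={}
    for d,b in((t,b1),(s,b2)):
        a=d["pixels"][b[1]:b[3],b[0]:b[2]].astype(float).mean(2)
        m=silh(d,n,p0,b)>.9
        fg[b]=np.percentile(a[m],65); 
        if n=='tray': fg[b]=np.percentile(a[m],85)
    pt,c=fit([t],n,p0,[b1],[fg[b1]]);ps,c2=fit([s],n,pt,[b2],[fg[b2]]);pb,c3=fit([t,s],n,pt,[b1,b2],[fg[b1],fg[b2]])
    print(n,pt.round(3),round(c,1),ps.round(3),round(c2,1),pb.round(3),round(c3,1))
    out[n]=pb
pickle.dump(out,open("poses.pkl","wb"))
# overlay
for nm,d,k in(("top",t,1),("scene",s,2)):
    im=cv2.resize(d["pixels"][:,:,::-1],None,fx=4,fy=4,interpolation=cv2.INTER_CUBIC)
    tiles=[]
    for n in g:
        b=g[n][k];S=8
        c=cv2.resize(d["pixels"][b[1]:b[3],b[0]:b[2],::-1],None,fx=6,fy=6,interpolation=cv2.INTER_CUBIC)
        m=(cv2.resize(silh(d,n,out[n],b),None,fx=6,fy=6)>.5).astype(np.uint8)
        cs,_=cv2.findContours(m,cv2.RETR_LIST,cv2.CHAIN_APPROX_NONE);cv2.drawContours(c,cs,-1,(0,0,255),1)
        c=cv2.resize(c,(400,int(c.shape[0]*400/c.shape[1])));c=c[:300] if c.shape[0]<=300 else cv2.resize(c,(int(c.shape[1]*300/c.shape[0]),300))
        o=np.zeros((300,400,3),np.uint8);o[:c.shape[0],:c.shape[1]]=c;tiles.append(o)
    cv2.imwrite(f"pics/fit_{nm}.png",np.vstack([np.hstack(tiles[:2]),np.hstack(tiles[2:])]))
E
python3 m2.py
```

```text
wrench [ 4.45210e+02  3.36163e+02 -4.25000e-01] 55.6 [ 4.49374e+02  3.35813e+02 -4.26000e-01] 49.8 [ 4.47509e+02  3.35990e+02 -4.24000e-01] 135.7
bracket [6.78940e+02 1.07162e+02 4.11000e-01] 28.7 [6.82981e+02 1.06632e+02 4.24000e-01] 24.0 [6.81844e+02 1.06630e+02 4.18000e-01] 102.2
block [451.931 101.033   2.92 ] 40.0 [456.442 101.381   2.925] 153.1 [454.686 101.045   2.918] 223.3
tray [ 499.222 -239.095    3.112] 30.3 [ 501.918 -239.721    3.11 ] 32.6 [ 500.45  -239.473    3.109] 113.1
```

View pics/fit_top.png

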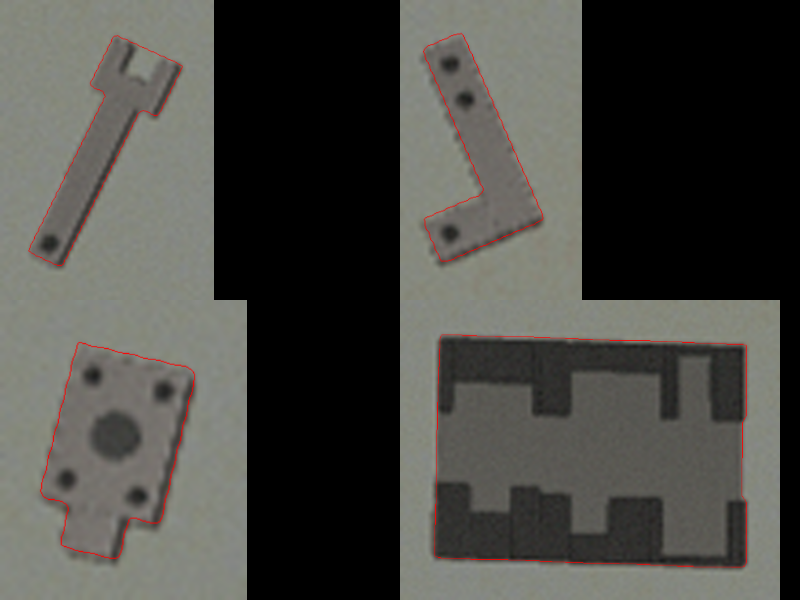

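View pics/fit_scene.png

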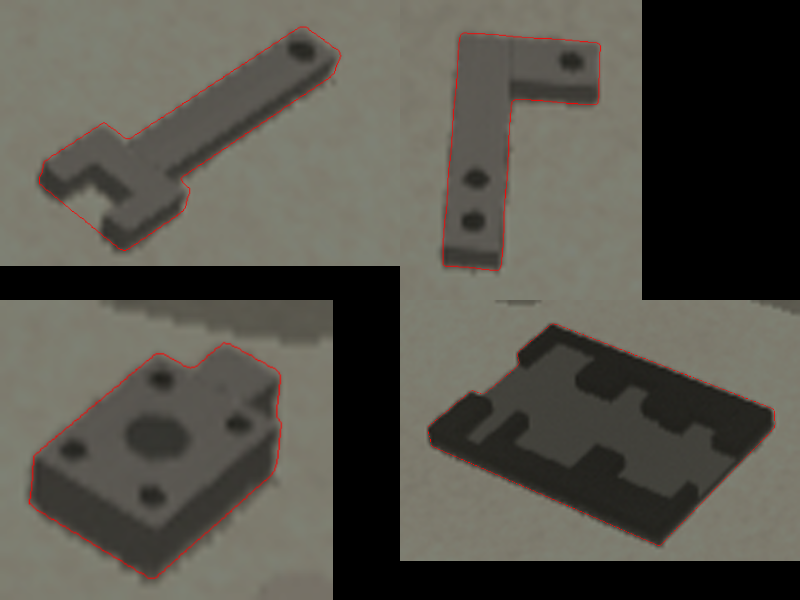

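```bash
cat > to.py <<'E'
import sys,pickle,numpy as np
from cell import bot
from scipy.spatial.transform import Rotation as R
# usage: to.py part x y z psi | to.py X Y Z psi ; prints delta in tool axes (cm, deg), assuming turn is done first (A) / now (B)
def state():
    s=bot.sense();w,x,y,z=s["orientation"];r=R.from_quat([x,y,z,w]);return s,r
def go(X,Y,Z,psi):
    s,r=state();M=r.as_matrix();p=s["position"];yaw=np.arctan2(M[1,0],M[0,0])
    c,sn=np.cos(psi),np.sin(psi);T=np.array([[c,sn,0],[sn,-c,0],[0,0,-1]]).T
    d=np.array([X,Y,Z])-p
    rv=np.degrees((r.inv()*R.from_matrix(T)).as_rotvec())
    print("t %.2f pos"%s["time"],p.round(1),"psi %.3f q6 %.2f w %.1f F"%(yaw,s["q"][5],s["width"]),s["contact_force"].round(1))
    print(" now-axes cm",(M.T@d/10).round(2)," after-turn axes cm",(T.T@d/10).round(2)," turn deg",rv.round(1))
def place(o,l):
    c,s=np.cos(o[2]),np.sin(o[2]);return o[0]+c*l[0]-s*l[1],o[1]+s*l[0]+c*l[1]
if __name__=="__main__":
    a=sys.argv[1:]
    if a[0].isalpha():
        o=pickle.load(open("poses.pkl","rb"))[a[0]];X,Y=place(o,(float(a[1]),float(a[2])));psi=float(a[4])
        print("target",round(X,1),round(Y,1),"obj yaw",round(o[2],3))
        go(X,Y,float(a[3]),psi)
    else: go(*map(float,a))
E
python3 to.py block 0 0 300 -0.2236
```

```text
target 454.7 101.0 obj yaw 2.918
t 0.20 pos [ 214.8 -533.2  404.1] psi 0.383 q6 -0.21 w 85.6 F [ 0.4 -0.1  0.2]
 now-axes cm [ 45.95 -49.86  10.48]  after-turn axes cm [  9.33 -67.17  10.41]  turn deg [-0.1  0.  34.7]
```

```bash
python3 -m jog '[[[0,0,0,0,0,8.5],[0,0,0,0,0,8.5],[0,0,0,0,0,8.5],[0,0,0,0,0,8.5]]]' 6.2 40; python3 to.py block 0 0 300 -0.2236
```

```text
time: 0.6
position: [214.7, -532.9, 402.9]
orientation: [-0.002, 0.994, -0.111, -0.0]
contact_force: [-0.0, 0.2, -0.8]
width: 62.0
target 454.7 101.0 obj yaw 2.918
t 0.60 pos [ 214.7 -532.9  402.9] psi -0.222 q6 0.40 w 62.0 F [-0.   0.2 -0.8]
 now-axes cm [  9.48 -67.09  10.49]  after-turn axes cm [  9.34 -67.14  10.29]  turn deg [-0.2  0.1  0.1]
```

```bash
python3 -m jog '[[[0.7,-4.8,0,0,0,0],[0.7,-4.8,0,0,0,0],[0.7,-4.8,0,0,0,0],[0.7,-4.8,0,0,0,0],[0.7,-4.8,0,0,0,0],[0.7,-4.8,0,0,0,0],[0.7,-4.8,0,0,0,0],[0.7,-4.8,0.5,0,0,0],[0.7,-4.8,1,0,0,0],[0.7,-4.8,1.5,0,0,0],[0.7,-4.8,2,0,0,0],[0.7,-4.8,2,0,0,0]]]'; python3 to.py block 0 0 230 -0.2236
```

```text
time: 1.8
position: [427.2, 12.4, 338.3]
orientation: [-0.0, 0.993, -0.119, 0.005]
contact_force: [0.5, -1.6, 1.1]
width: 62.0
target 454.7 101.0 obj yaw 2.918
t 1.80 pos [427.2  12.4 338.3] psi -0.239 q6 1.56 w 62.0 F [ 0.5 -1.6  1.1]
 now-axes cm [ 0.46 -9.25 10.85]  after-turn axes cm [ 0.72 -9.25 10.83]  turn deg [-0.1 -0.6 -0.9]
```

```bash
python3 -m jog '[[[0.3,-3.2,2,0,0,-0.9],[0.3,-3.1,3,0,0,0],[0,-2.9,3,0,0,0],[0,0,2.5,0,0,0],[0,0,0,0,0,0]]]'; python3 to.py block 0 0 230 -0.2236
python3 - <<'E'
from cell import bot
import cv2
d=bot.get_image("scene");c=cv2.resize(d["pixels"][150:320,300:500,::-1],None,fx=4,fy=3.5,interpolation=cv2.INTER_CUBIC);cv2.imwrite("pics/s1.png",cv2.convertScaleAbs(c,alpha=1.5))
E
```

```text
time: 2.3
position: [455.4, 110.5, 228.5]
orientation: [-0.0, 0.994, -0.106, 0.005]
contact_force: [-0.2, 0.5, 0.3]
width: 61.8
target 454.7 101.0 obj yaw 2.918
t 2.30 pos [455.4 110.5 228.5] psi -0.213 q6 1.77 w 61.8 F [-0.2  0.5  0.3]
 now-axes cm [ 0.13  0.94 -0.15]  after-turn axes cm [ 0.14  0.94 -0.15]  turn deg [-0.1 -0.6  0.6]
```

View pics/s1.png

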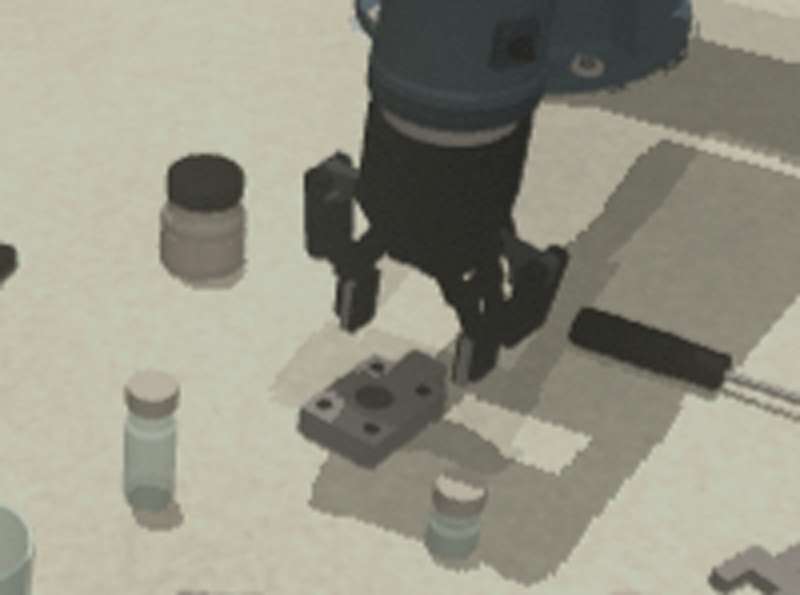

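```bash
python3 -m jog '[[[0.1,0.9,0,0,-0.6,0.6],[0,0,0,0,0,0],[0,0,1.5,0,0,0],[0,0,0,0,0,0]]]'; python3 to.py block 0 0 180 -0.2236
```

```text
time: 2.75
position: [457.8, 98.1, 220.4]
orientation: [-0.001, 0.993, -0.114, 0.005]
contact_force: [-0.9, 0.9, -0.3]
width: 62.0
target 454.7 101.0 obj yaw 2.918
t 2.75 pos [457.8  98.1 220.4] psi -0.229 q6 1.75 w 62.0 F [-0.9  0.9 -0.3]
 now-axes cm [-0.41 -0.2   4.03]  after-turn axes cm [-0.37 -0.22  4.04]  turn deg [-0.2 -0.6 -0.3]
```

```bash
python3 -m jog '[[[-0.4,-0.2,0.5,0,0,-0.2],[0,0,1,0,0,0],[0,0,1,0,0,0],[0,0,0.6,0,0,0],[0,0,0,0,0,0],[0,0,0,0,0,0]]]'; python3 to.py block 0 0 178 -0.2236
```

```text
time: 3.35
position: [455.9, 100.1, 189.9]
orientation: [-0.002, 0.993, -0.114, 0.008]
contact_force: [0.5, -0.6, -0.3]
width: 62.1
target 454.7 101.0 obj yaw 2.918
t 3.35 pos [455.9 100.1 189.9] psi -0.228 q6 1.76 w 62.1 F [ 0.5 -0.6 -0.3]
 now-axes cm [-0.16 -0.06  1.19]  after-turn axes cm [-0.14 -0.06  1.19]  turn deg [-0.3 -0.9 -0.2]
```

```bash
python3 -m jog '[[[-0.1,0,0.5,-0.3,-0.9,-0.2],[0,0,0.4,0,0,0],[0,0,0.2,0,0,0],[0,0,0,0,0,0]]]'; python3 to.py block 0 0 176 -0.2236
python3 - <<'E'
from cell import bot
import cv2
d=bot.get_image("scene");c=cv2.resize(d["pixels"][180:310,320:480,::-1],None,fx=5,fy=4.5,interpolation=cv2.INTER_CUBIC);cv2.imwrite("pics/s2.png",cv2.convertScaleAbs(c,alpha=1.6))
E
```

```text
time: 3.75
position: [455.2, 100.5, 178.1]
orientation: [0.0, 0.994, -0.112, -0.001]
contact_force: [-0.8, 0.4, 0.3]
width: 62.0
target 454.7 101.0 obj yaw 2.918
t 3.75 pos [455.2 100.5 178.1] psi -0.224 q6 1.76 w 62.0 F [-0.8  0.4  0.3]
 now-axes cm [-0.06 -0.04  0.21]  after-turn axes cm [-0.06 -0.04  0.21]  turn deg [ 0.1  0.1 -0. ]
```

View pics/s2.png

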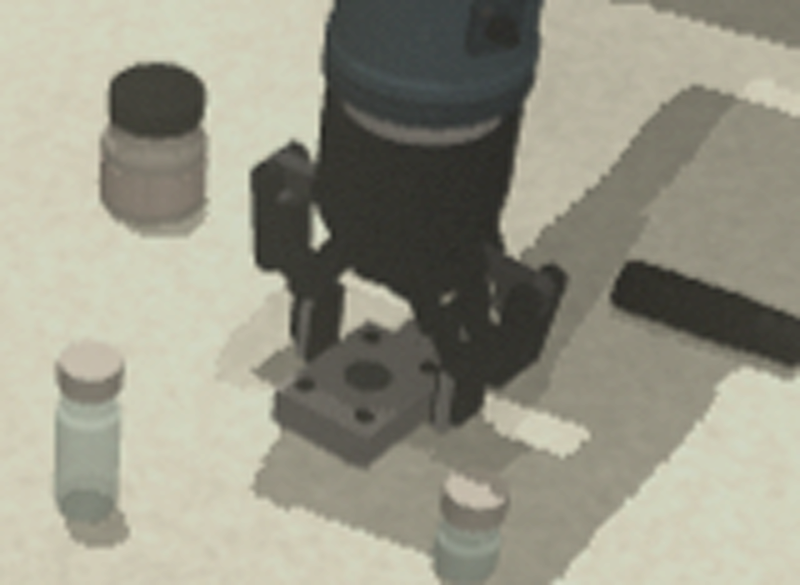

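```bash
python3 -m jog '[[[0,0,0.1,0,0,0],[0,0,0,0,0,0],[0,0,0,0,0,0],[0,0,0,0,0,0],[0,0,0,0,0,0]]]' 4.0 70; python3 to.py block 0 0 250 -0.2236; python3 -m jog '[[[0,0,-0.5,0,0,0],[0,0,-0.5,0,0,0],[0,0,0,0,0,0]]]';python3 to.py block 0 0 250 -0.2236
```

```text
time: 4.3
position: [455.5, 100.4, 177.7]
orientation: [0.0, 0.994, -0.111, -0.0]
contact_force: [-0.5, -0.6, 0.8]
width: 46.1
target 454.7 101.0 obj yaw 2.918
t 4.30 pos [455.5 100.4 177.7] psi -0.223 q6 1.76 w 46.1 F [-0.5 -0.6  0.8]
 now-axes cm [-0.1  -0.04 -7.23]  after-turn axes cm [-0.09 -0.05 -7.23]  turn deg [0.1 0.  0. ]
time: 4.6
position: [454.8, 100.5, 187.8]
orientation: [0.0, 0.994, -0.111, -0.001]
contact_force: [0.6, 0.7, -2.7]
width: 46.5
target 454.7 101.0 obj yaw 2.918
t 4.60 pos [454.8 100.5 187.8] psi -0.223 q6 1.76 w 46.5 F [ 0.6  0.7 -2.7]
 now-axes cm [-0.04 -0.05 -6.22]  after-turn axes cm [-0.02 -0.05 -6.22]  turn deg [0.1 0.1 0. ]
```

```bash
python3 -m jog '[[[0,0,-2,0,0,0],[0,0,-3,0,0,0],[0,0,-2.5,0,0,-3.6],[0,0,0,0,0,-3.6],[0,0,0,0,0,-3.6],[0,0,0,0,0,0]]]'; python3 to.py tray 0.6 -66 260 -0.0326
```

```text
time: 5.2
position: [453.9, 100.6, 265.6]
orientation: [0.0, 1.0, -0.014, -0.002]
contact_force: [-0.5, -0.6, -2.8]
width: 46.2
target 502.0 -173.5 obj yaw 3.109
t 5.20 pos [453.9 100.6 265.6] psi -0.028 q6 1.56 w 46.2 F [-0.5 -0.6 -2.8]
 now-axes cm [ 5.59 27.26  0.56]  after-turn axes cm [ 5.7  27.24  0.56]  turn deg [0.  0.2 0.2]
```

```bash
python3 -m jog '[[[1,3.5,0,0,0,0],[1,4.5,0,0,0,0],[1,4.5,0,0,0,0],[1,4.5,0,0,0,0],[1,4.5,0,0,0,0],[0.5,3,0,0,0,0],[0,1.5,0,0,0,0],[0,0,0,0,0,0],[0,0,0,0,0,0]]]'; python3 to.py tray 0.6 -66 215 -0.0326
```

```text
time: 6.1
position: [500.3, -170.2, 262.5]
orientation: [-0.001, 1.0, -0.021, -0.004]
contact_force: [0.5, -0.3, -2.2]
width: 46.2
target 502.0 -173.5 obj yaw 3.109
t 6.10 pos [ 500.3 -170.2  262.5] psi -0.042 q6 1.06 w 46.2 F [ 0.5 -0.3 -2.2]
 now-axes cm [0.21 0.33 4.75]  after-turn axes cm [0.17 0.33 4.75]  turn deg [-0.1  0.4 -0.5]
```

```bash
python3 -m jog '[[[0.2,0.3,1.5,0,0.4,-0.5],[0,0,1.7,0,0,0],[0,0,1.4,0,0,0],[0,0,0,0,0,0],[0,0,0,0,0,0]]]'; python3 to.py tray 0.6 -66 210 -0.0326;  python3 - <<'E'
from cell import bot
import cv2
for n,(x,y) in dict(scene=(180,150),top=(340,190)).items():
    d=bot.get_image(n);c=cv2.resize(d["pixels"][y:y+120,x:x+160,::-1],None,fx=5,fy=5,interpolation=cv2.INTER_CUBIC);cv2.imwrite(f"pics/{n}3.png",cv2.convertScaleAbs(c,alpha=1.8))
E
```

```text
time: 6.6
position: [501.9, -168.3, 214.4]
orientation: [-0.002, 1.0, -0.016, -0.001]
contact_force: [0.4, 0.4, -2.9]
width: 46.1
target 502.0 -173.5 obj yaw 3.109
t 6.60 pos [ 501.9 -168.3  214.4] psi -0.031 q6 1.05 w 46.1 F [ 0.4  0.4 -2.9]
 now-axes cm [0.03 0.52 0.44]  after-turn axes cm [0.03 0.52 0.44]  turn deg [-0.2  0.1  0.1]
```

View pics/scene3.png

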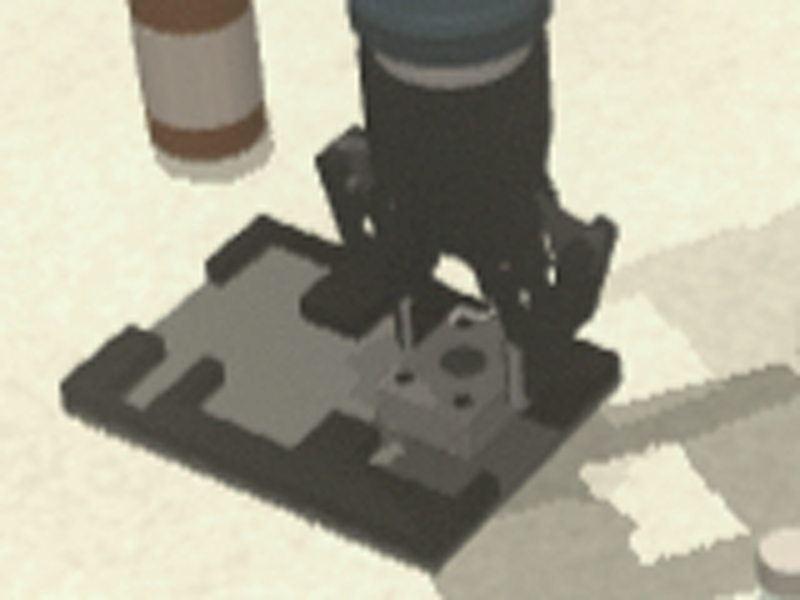

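View pics/top3.png

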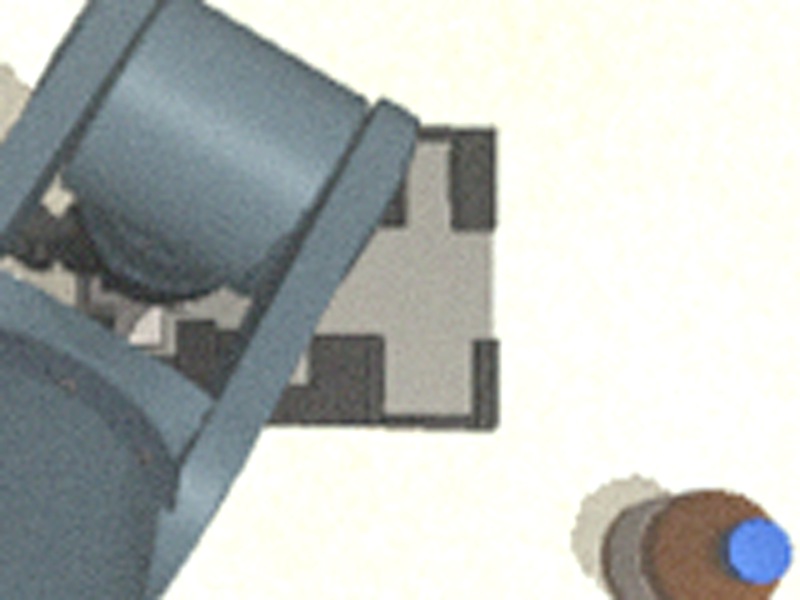

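```bash
python3 -m jog '[[[0,0.5,0,0,0,0],[0,0,0,0,0,0],[0,0,0.5,0,0,0],[0,0,0.4,0,0,0],[0,0,0,0,0,0]]]'; python3 to.py tray 0.6 -66 201 -0.0326
```

```text
time: 7.2
position: [502.7, -174.6, 207.4]
orientation: [-0.0, 1.0, -0.016, 0.001]
contact_force: [0.0, 0.8, -2.2]
width: 46.7
target 502.0 -173.5 obj yaw 3.109
t 7.20 pos [ 502.7 -174.6  207.4] psi -0.031 q6 1.04 w 46.7 F [ 0.   0.8 -2.2]
 now-axes cm [-0.08 -0.11  0.64]  after-turn axes cm [-0.08 -0.11  0.64]  turn deg [-0.1 -0.1  0.1]
```

```bash
cat > ov.py <<'E'
import sys
from h import *; from cell import bot
# ov.py name x y yaw z0 out cx cy [half]
n=sys.argv[1];x,y,yaw,z0=map(float,sys.argv[2:6]);d=bot.get_image("scene")
cx,cy=map(int,sys.argv[7:9]);w,h=50,38;b=(cx-w,cy-h,cx+w,cy+h);F=8
c=cv2.resize(d["pixels"][b[1]:b[3],b[0]:b[2],::-1],None,fx=F,fy=F,interpolation=cv2.INTER_CUBIC);c=cv2.convertScaleAbs(c,alpha=1.8)
def draw(n,p,z0,col):
    for poly,a,bb in P[n]:
        cc,s=np.cos(p[2]),np.sin(p[2]);q=np.array(poly,float)@np.array([[cc,s],[-s,cc]])+p[:2]
        f=lambda z:((proj(d,np.c_[q,np.full(len(q),z+z0)])-b[:2]+.5)*F)
        for k in(f(a),f(bb)): cv2.polylines(c,[np.round(k*16).astype(np.int32)],True,col,1,cv2.LINE_AA,4)
draw(n,(x,y,yaw),z0,(0,0,255))
cv2.imwrite(sys.argv[6],c)
E
python3 ov.py block 502.1 -174.6 3.110 29.7 pics/ov1.png 262 222
```

```text
(no output)
```

View pics/ov1.png

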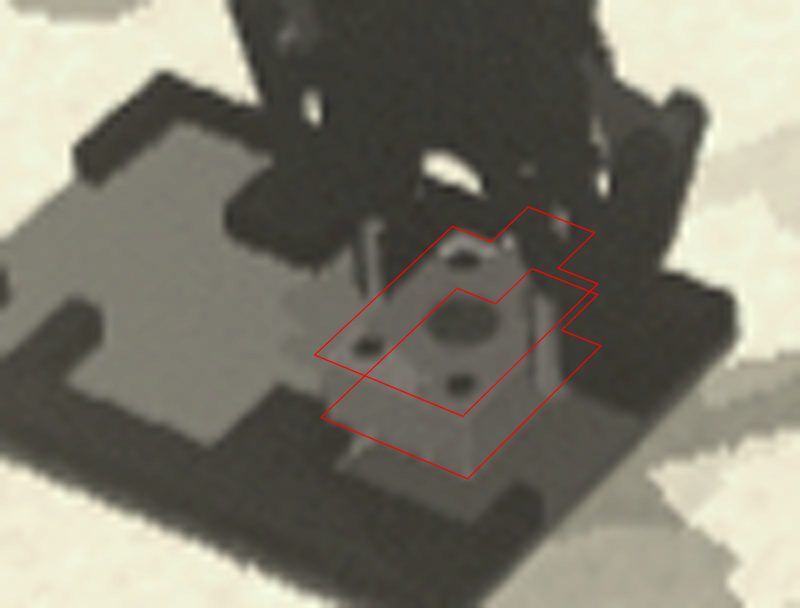

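Run:
```python
from h import *; from cell import bot
d=bot.get_image("scene");b=(290-55,205,290-55+60,205+46)
c=d["pixels"][205:251,230:290,::-1].astype(float)
c=np.clip((c-25)*3.2,0,255).astype(np.uint8);c=cv2.resize(c,None,fx=13,fy=13,interpolation=cv2.INTER_CUBIC)
def dr(p,z0,col):
    poly,a,bb=P['block'][0];cc,s=np.cos(p[2]),np.sin(p[2]);q=np.array(poly,float)@np.array([[cc,s],[-s,cc]])+p[:2]
    for z in(a,bb):
        k=(proj(d,np.c_[q,np.full(len(q),z+z0)])-[230,205]+.5)*13
        cv2.polylines(c,[np.round(k*16).astype(np.int32)],True,col,1,cv2.LINE_AA,4)
dr((502.1,-174.6,3.11),29.7,(0,0,255))
cv2.imwrite("pics/z1.png",c)
```

```text
(no output)
```

View pics/z1.png

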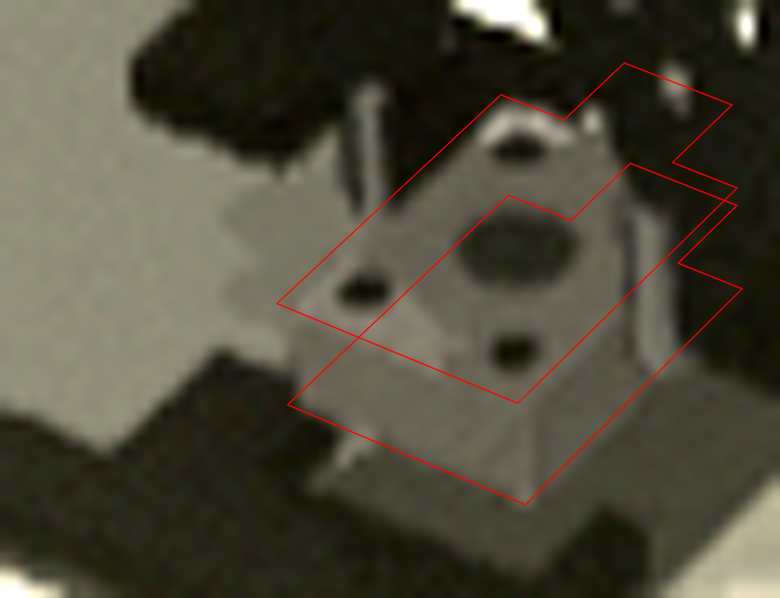

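```bash
python3 -m jog '[[[0,-0.1,0.3,0,0,0],[0,0,0.3,0,0,0],[0,0,0,0,0,0]]]'; python3 to.py tray -0.4 -66 201 -0.0326;python3 - <<'E'
from h import *; from cell import bot
d=bot.get_image("scene")
c=d["pixels"][205:251,230:290,::-1].astype(float)
c=np.clip((c-25)*3.2,0,255).astype(np.uint8);c=cv2.resize(c,None,fx=13,fy=13,interpolation=cv2.INTER_CUBIC)
s=bot.sense();p=s["position"];print(p)
poly,a,bb=P['block'][0];pp=(p[0]-.6,p[1],3.11);cc,sn=np.cos(pp[2]),np.sin(pp[2]);q=np.array(poly,float)@np.array([[cc,sn],[-sn,cc]])+pp[:2]
for z in(a,bb):
    k=(proj(d,np.c_[q,np.full(len(q),z+p[2]-177.7)])-[230,205]+.5)*13
    cv2.polylines(c,[np.round(k*16).astype(np.int32)],True,(0,0,255),1,cv2.LINE_AA,4)
cv2.imwrite("pics/z2.png",c)
E
```

```text
time: 7.6
position: [502.9, -173.5, 201.3]
orientation: [-0.0, 1.0, -0.016, 0.001]
contact_force: [-0.5, -0.5, -2.5]
width: 46.6
target 503.0 -173.5 obj yaw 3.109
t 7.60 pos [ 502.9 -173.5  201.3] psi -0.031 q6 1.04 w 46.6 F [-0.5 -0.5 -2.5]
 now-axes cm [0.   0.   0.03]  after-turn axes cm [0.   0.   0.03]  turn deg [-0.  -0.2  0.1]
[ 502.98003437 -173.50701565  201.42996562]
```

View pics/z2.png

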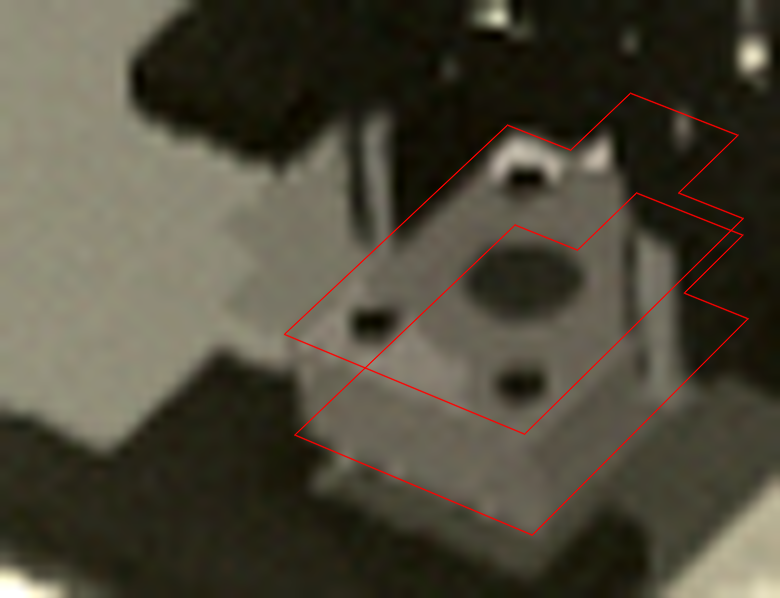

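```bash
python3 -m jog '[[[0,0,0.4,0,0,0],[0,0,0.3,0,0,0],[0,0,0,0,0,0],[0,0,0.2,0,0,0],[0,0,0,0,0,0]]]'; python3 to.py tray -0.6 -66 184 -0.0326
```

```text
time: 8.15
position: [503.1, -173.6, 191.7]
orientation: [-0.0, 1.0, -0.016, 0.002]
contact_force: [-0.9, -0.2, -2.6]
width: 46.2
target 503.2 -173.5 obj yaw 3.109
t 8.15 pos [ 503.1 -173.6  191.7] psi -0.031 q6 1.04 w 46.2 F [-0.9 -0.2 -2.6]
 now-axes cm [ 0.   -0.01  0.77]  after-turn axes cm [ 0.01 -0.01  0.77]  turn deg [-0.  -0.2  0.1]
```

```bash
python3 -m jog '[[[0,0,0.3,0,0,0],[0,0,0.3,0,0,0],[0,0,0.15,0,0,0],[0,0,0,0,0,0]]]'; python3 to.py tray -0.6 -66 184 -0.0326
```

```text
time: 8.55
position: [503.3, -173.7, 183.8]
orientation: [-0.0, 1.0, -0.016, 0.002]
contact_force: [-0.1, 0.8, -1.2]
width: 46.5
target 503.2 -173.5 obj yaw 3.109
t 8.55 pos [ 503.3 -173.7  183.8] psi -0.031 q6 1.04 w 46.5 F [-0.1  0.8 -1.2]
 now-axes cm [-0.02 -0.01 -0.02]  after-turn axes cm [-0.02 -0.01 -0.02]  turn deg [-0.  -0.2  0.1]
```

Touching the floor. Release and rise.

```bash
python3 -m jog '[[[0,0,0,0,0,0],[0,0,0,0,0,0],[0,0,0,0,0,0]]]' 5.8; python3 -m jog '[[[0,0,-1,0,0,0],[0,0,-2,0,0,0],[0,0,-3,0,0,0],[0,0,-3,0,0,-8.5],[0,0,-2,0,0,-8.5],[0,0,0,0,0,-8.5],[0,0,0,0,0,-8.5],[0,0,0,0,0,-8.5]]]'; python3 to.py wrench 3 0 280 2.7176; python3 ov.py block 502.1 -173.5 3.110 6 pics/ov2.png 262 222
```

```text
time: 8.85
position: [504.0, -174.0, 184.7]
orientation: [0.0, 1.0, -0.016, 0.003]
contact_force: [0.3, -0.6, 0.4]
width: 57.9
time: 9.65
position: [504.0, -174.3, 306.6]
orientation: [0.004, 0.935, 0.354, 0.004]
contact_force: [-0.8, -0.0, 0.3]
width: 57.9
target 450.2 334.8 obj yaw -0.424
t 9.65 pos [ 504.  -174.3  306.6] psi 0.723 q6 0.29 w 57.9 F [-0.8 -0.   0.3]
 now-axes cm [ 29.64 -41.75   2.36]  after-turn axes cm [25.84 44.18  2.66]  turn deg [   0.7    0.4 -114.3]
```

View pics/ov2.png

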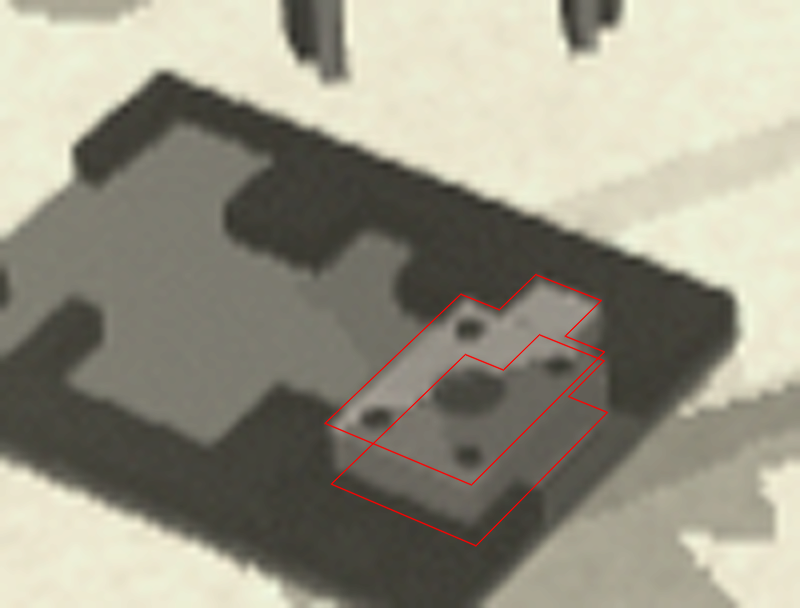

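```bash
python3 -m jog '[[[0,0,0,0,0,-8.5],[0,0,0,0,0,-8.5],[0,0,0,0,0,-8.5],[0,0,0,0,0,-8.5],[0,0,0,0,0,-8.5],[0,0,0,0,0,-8.5],[0,0,0,0,0,-8.5],[0,0,0,0,0,-8.5],[0,0,0,0,0,-8.5],[0,0,0,0,0,-8.5],[0,0,0,0,0,-8.5],[0,0,0,0,0,-8.5]]]' 4.0; python3 to.py wrench 3 0 280 2.7176
```

```text
time: 10.9
position: [503.8, -174.0, 314.8]
orientation: [0.01, 0.307, 0.952, -0.001]
contact_force: [0.2, -0.1, 0.3]
width: 40.2
target 450.2 334.8 obj yaw -0.424
t 10.90 pos [ 503.8 -174.   314.8] psi 2.518 q6 -1.50 w 40.2 F [ 0.2 -0.1  0.3]
 now-axes cm [34.12 38.16  2.96]  after-turn axes cm [25.81 44.17  3.48]  turn deg [  0.1   1.1 -11.4]
```

```bash
python3 -m jog '[[[0,0,0,0,1.1,-7],[0,0,0,0,0,-4],[2.2,3.9,0.3,0,0,0],[2.4,4.2,0.4,0,0,0],[2.4,4.2,0.4,0,0,0],[2.4,4.2,0.4,0,0,0],[2.4,4.2,0.4,0,0,0],[2.4,4.2,0.4,0,0,0],[2.4,4.2,0.4,0,0,0],[2.4,4.2,0,0,0,0],[2.4,4.2,0,0,0,0],[2,3,0,0,0,0]]]'; python3 to.py wrench 3 0 260 2.7176
```

```text
time: 12.1
position: [466.1, 302.6, 295.6]
orientation: [0.007, 0.232, 0.973, 0.001]
contact_force: [-0.7, -0.0, 0.6]
width: 40.3
target 450.2 334.8 obj yaw -0.424
t 12.10 pos [466.1 302.6 295.6] psi 2.673 q6 -0.73 w 40.3 F [-0.7 -0.   0.6]
 now-axes cm [2.92 2.13 3.53]  after-turn axes cm [2.77 2.28 3.56]  turn deg [ 0.3  0.8 -2.6]
```

```bash
python3 -m jog '[[[0.9,0.6,1.5,0.3,0.8,-2.6],[0.5,0.3,1.5,0,0,0],[0,0,1.5,0,0,0],[0,0,0,0,0,0],[0,0,0,0,0,0]]]'; python3 to.py wrench 3 0 230 2.7176
```

```text
time: 12.6
position: [455.5, 319.2, 247.9]
orientation: [-0.001, 0.211, 0.977, -0.001]
contact_force: [1.2, 0.0, 1.1]
width: 40.2
target 450.2 334.8 obj yaw -0.424
t 12.60 pos [455.5 319.2 247.9] psi 2.717 q6 -0.75 w 40.2 F [1.2 0.  1.1]
 now-axes cm [1.12 1.2  1.79]  after-turn axes cm [1.12 1.2  1.79]  turn deg [-0.1 -0.1 -0.1]
```

```bash
python3 -m jog '[[[0.6,0.6,0.5,0,0,0],[0.5,0.6,0.5,0,0,0],[0,0,0.5,0,0,0],[0,0,0,0,0,0],[0,0,0,0,0,0]]]'; python3 to.py wrench 3 0 200 2.7176
```

```text
time: 13.1
position: [451.3, 334.3, 232.9]
orientation: [0.0, 0.213, 0.977, -0.0]
contact_force: [-0.1, 0.3, -0.1]
width: 39.9
target 450.2 334.8 obj yaw -0.424
t 13.10 pos [451.3 334.3 232.9] psi 2.712 q6 -0.71 w 39.9 F [-0.1  0.3 -0.1]
 now-axes cm [ 0.11 -0.    3.29]  after-turn axes cm [ 0.11 -0.    3.29]  turn deg [-0.   0.  -0.3]
```

```bash
python3 -m jog '[[[0.1,0,1,0,0,-0.3],[0,0,1.2,0,0,0],[0,0,1,0,0,0],[0,0,0.6,0,0,0],[0,0,0.4,0,0,0],[0,0,0.3,0,0,0],[0,0,0.1,0,0,0],[0,0,0,0,0,0]]]' 3.0; python3 to.py wrench 3 0 178 2.7176
python3 - <<'E'
from cell import bot
import cv2
d=bot.get_image("scene");c=cv2.resize(d["pixels"][210:340,430:590,::-1],None,fx=5,fy=4.5,interpolation=cv2.INTER_CUBIC);cv2.imwrite("pics/s4.png",cv2.convertScaleAbs(c,alpha=1.6))
E
```

```text
time: 13.9
position: [450.2, 334.4, 182.2]
orientation: [-0.0, 0.211, 0.978, -0.001]
contact_force: [0.5, -0.6, 0.3]
width: 29.7
target 450.2 334.8 obj yaw -0.424
t 13.90 pos [450.2 334.4 182.2] psi 2.717 q6 -0.72 w 29.7 F [ 0.5 -0.6  0.3]
 now-axes cm [0.01 0.04 0.42]  after-turn axes cm [0.01 0.03 0.42]  turn deg [-0.1 -0.  -0. ]
```

View pics/s4.png

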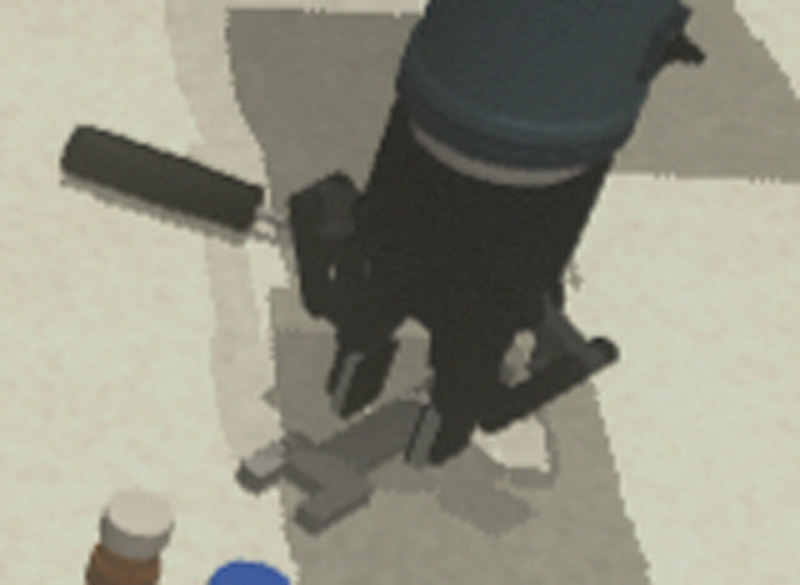

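```bash
python3 -m jog '[[[0,0,0.2,0,0,0],[0,0,0.2,0,0,0],[0,0,0.1,0,0,0],[0,0,0,0,0,0]]]'; python3 to.py wrench 3 0 175 2.7176
```

```text
time: 14.35
position: [450.8, 334.7, 178.0]
orientation: [0.001, 0.211, 0.978, 0.0]
contact_force: [-0.4, 0.1, -0.5]
width: 29.8
target 450.2 334.8 obj yaw -0.424
t 14.35 pos [450.8 334.7 178. ] psi 2.717 q6 -0.72 w 29.8 F [-0.4  0.1 -0.5]
 now-axes cm [ 0.05 -0.01  0.3 ]  after-turn axes cm [ 0.05 -0.01  0.3 ]  turn deg [ 0.   0.1 -0. ]
```

```bash
python3 -m jog '[[[0,0,0.2,0,0,0],[0,0,0.1,0,0,0],[0,0,0,0,0,0]]]'; python3 -m jog '[[[0,0,0,0,0,0],[0,0,0,0,0,0],[0,0,0,0,0,0],[0,0,0,0,0,0]]]' 1.0 70; python3 to.py wrench 3 0 175 2.7176
```

```text
time: 14.65
position: [450.8, 334.7, 174.9]
orientation: [0.001, 0.211, 0.978, 0.0]
contact_force: [-0.5, 0.0, -0.8]
width: 30.3
time: 15.05
position: [450.9, 334.7, 175.1]
orientation: [0.001, 0.211, 0.978, 0.0]
contact_force: [-0.3, -0.0, 0.5]
width: 15.8
target 450.2 334.8 obj yaw -0.424
t 15.05 pos [450.9 334.7 175.1] psi 2.717 q6 -0.72 w 15.8 F [-0.3 -0.   0.5]
 now-axes cm [ 0.06 -0.02  0.01]  after-turn axes cm [ 0.06 -0.02  0.01]  turn deg [ 0.   0.1 -0. ]
```

```bash
python3 -m jog '[[[0,0,-1,0,0,0],[0,0,-2,0,0,0],[0,0,-3,0,0,4],[0,0,-3,0,0,8],[0,0,-2,0,0,8.5],[0,0,-1,0,0,8.5],[0,0,0,0,0,8.5],[0,0,0,0,0,8.5],[0,0,0,0,0,8.5],[0,0,0,0,0,8.5],[0,0,0,0,0,8.5],[0,0,0,0,0,8.5]]]'; python3 to.py tray 3.6 70 290 -0.0326
```

```text
time: 16.25
position: [449.4, 334.3, 306.2]
orientation: [0.001, 0.796, 0.605, 0.001]
contact_force: [0.0, -0.1, -1.7]
width: 16.0
target 494.6 -309.3 obj yaw 3.109
t 16.25 pos [449.4 334.3 306.2] psi 1.301 q6 0.70 w 16.0 F [ 0.  -0.1 -1.7]
 now-axes cm [-60.82  21.53   1.59]  after-turn axes cm [ 6.62 64.18  1.62]  turn deg [ 0.1 -0.2 76.4]
```

```bash
python3 -m jog '[[[0,0,0,0,0,8.5],[0,0,0,0,0,8.5],[0,0,0,0,0,8.5],[0,0,0,0,0,8.5],[0,0,0,0,0,8.5],[0,0,0,0,0,8.5],[0,0,0,0,0,8.5],[0,0,0,0,0,8.5],[0,0,0,0,0,5],[0,0,0,0,0,1],[0,0,0,0,0,0]]]'; python3 to.py tray 3.6 70 290 -0.0326
```

```text
time: 17.35
position: [447.7, 333.7, 311.7]
orientation: [-0.001, 1.0, -0.005, 0.002]
contact_force: [0.5, -0.8, -1.6]
width: 16.0
target 494.6 -309.3 obj yaw 3.109
t 17.35 pos [447.7 333.7 311.7] psi -0.010 q6 2.01 w 16.0 F [ 0.5 -0.8 -1.6]
 now-axes cm [ 5.3  64.26  2.09]  after-turn axes cm [ 6.79 64.12  2.17]  turn deg [-0.1 -0.2  1.3]
```

```bash
python3 -m jog '[[[0.4,3.5,0,0,0,1.3],[0.5,4.6,0.2,0,0,0],[0.5,4.7,0.2,0,0,0],[0.5,4.7,0.2,0,0,0],[0.5,4.7,0.2,0,0,0],[0.5,4.7,0.2,0,0,0],[0.5,4.7,0.2,0,0,0],[0.5,4.7,0.2,0,0,0],[0.5,4.7,0.2,0,0,0],[0.5,4.7,0.2,0,0,0],[0.5,4.7,0.2,0,0,0],[0.5,4.7,0.2,0,0,0]]]'; python3 to.py tray 3.6 70 290 -0.0326
```

```text
time: 18.55
position: [499.2, -232.9, 292.9]
orientation: [-0.001, 1.0, 0.003, 0.007]
contact_force: [0.5, -0.0, -0.1]
width: 15.7
target 494.6 -309.3 obj yaw 3.109
t 18.55 pos [ 499.2 -232.9  292.9] psi 0.006 q6 0.90 w 15.7 F [ 0.5 -0.  -0.1]
 now-axes cm [-0.51  7.64  0.26]  after-turn axes cm [-0.21  7.65  0.29]  turn deg [-0.2 -0.8  2.2]
```

```bash
python3 -m jog '[[[-0.2,2.2,0.5,0,-0.8,2.2],[0,2,1,0,0,0],[0,1,1,0,0,0],[0,0,1,0,0,0],[0,0,0,0,0,0],[0,0,0,0,0,0]]]'; python3 to.py tray 3.6 70 230 -0.0326
```

```text
time: 19.15
position: [495.8, -292.6, 256.8]
orientation: [-0.001, 1.0, -0.016, 0.001]
contact_force: [-0.2, -0.5, -0.4]
width: 16.0
target 494.6 -309.3 obj yaw 3.109
t 19.15 pos [ 495.8 -292.6  256.8] psi -0.032 q6 0.86 w 16.0 F [-0.2 -0.5 -0.4]
 now-axes cm [-0.07  1.68  2.68]  after-turn axes cm [-0.07  1.68  2.68]  turn deg [-0.1 -0.1  0. ]
```

```bash
python3 -m jog '[[[-0.1,0.9,0.8,0,0,0],[0,0.7,0.8,0,0,0],[0,0,0.7,0,0,0],[0,0,0,0,0,0],[0,0,0,0,0,0]]]'; python3 to.py tray 3.6 70 215 -0.0326
python3 - <<'E'
from cell import bot
import cv2
for n,(x,y) in dict(scene=(160,140),top=(340,190)).items():
    d=bot.get_image(n);c=cv2.resize(d["pixels"][y:y+120,x:x+160,::-1],None,fx=5,fy=5,interpolation=cv2.INTER_CUBIC);cv2.imwrite(f"pics/{n}5.png",cv2.convertScaleAbs(c,alpha=1.8))
E
```

```text
time: 19.65
position: [495.1, -307.2, 232.4]
orientation: [-0.001, 1.0, -0.014, 0.001]
contact_force: [0.8, -0.5, -0.4]
width: 15.6
target 494.6 -309.3 obj yaw 3.109
t 19.65 pos [ 495.1 -307.2  232.4] psi -0.028 q6 0.84 w 15.6 F [ 0.8 -0.5 -0.4]
 now-axes cm [-0.04  0.21  1.74]  after-turn axes cm [-0.04  0.21  1.74]  turn deg [-0.1 -0.1  0.3]
```

View pics/scene5.png

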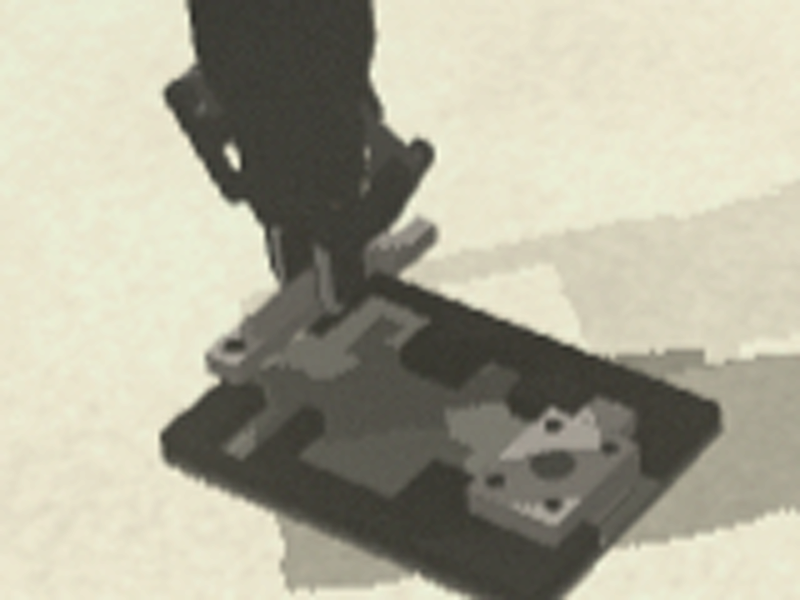

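View pics/top5.png

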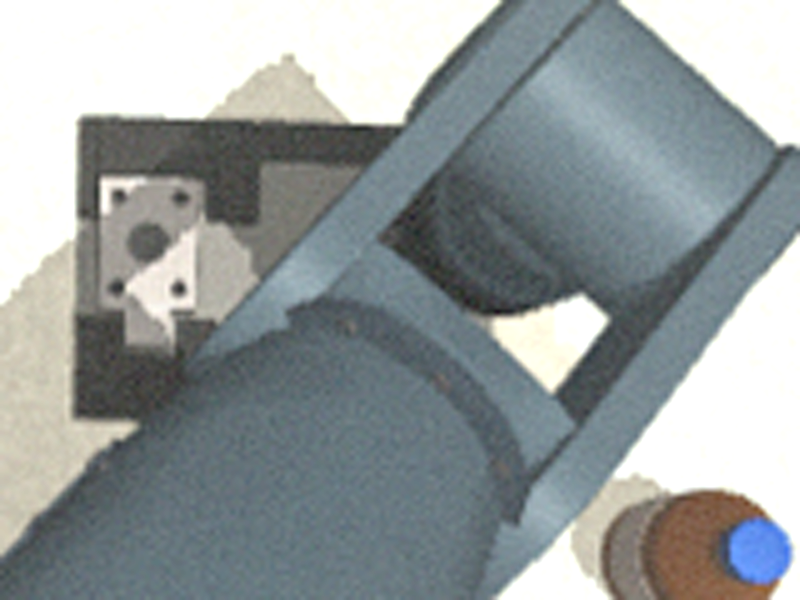

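```bash
python3 -m jog '[[[0.05,0.2,1,0,0,0.3],[0,0,1,0,0,0],[0,0,0.5,0,0,0],[0,0,0,0,0,0],[0,0,0,0,0,0]]]'; python3 to.py tray 2.6 70 200 -0.0326
python3 - <<'E'
from h import *; from cell import bot
d=bot.get_image("scene");U,V,W,H,F=190,180,60,46,13
c=d["pixels"][V:V+H,U:U+W,::-1].astype(float)
c=np.clip((c-20)*3,0,255).astype(np.uint8);c=cv2.resize(c,None,fx=F,fy=F,interpolation=cv2.INTER_CUBIC)
s=bot.sense();p=s["position"];print(p)
poly,a,bb=P['wrench'][0];yaw=3.109;cc,sn=np.cos(yaw),np.sin(yaw);q=np.array(poly,float)@np.array([[cc,sn],[-sn,cc]])+p[:2]-3.6*np.array([cc,sn])
for z in(a,bb):
    k=(proj(d,np.c_[q,np.full(len(q),z+p[2]-175.)])-[U,V]+.5)*F
    cv2.polylines(c,[np.round(k*16).astype(np.int32)],True,(0,0,255),1,cv2.LINE_AA,4)
cv2.imwrite("pics/z3.png",c)
E
```

```text
time: 20.25
position: [495.7, -309.1, 205.3]
orientation: [-0.001, 1.0, -0.017, 0.001]
contact_force: [0.2, -0.2, -1.5]
width: 15.4
target 495.6 -309.4 obj yaw 3.109
t 20.25 pos [ 495.7 -309.1  205.3] psi -0.033 q6 0.84 w 15.4 F [ 0.2 -0.2 -1.5]
 now-axes cm [-0.01  0.03  0.53]  after-turn axes cm [-0.01  0.03  0.53]  turn deg [-0.1 -0.1 -0. ]
[ 495.59785427 -309.05358408  205.3673972 ]
```

View pics/z3.png

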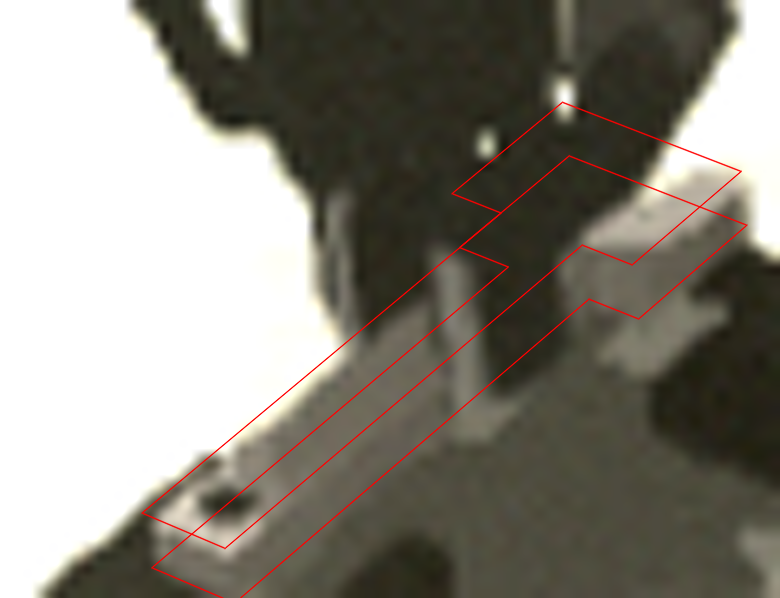

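```bash
python3 -m jog '[[[0,0,0.4,0,0,0],[0,0,0.4,0,0,0],[0,0,0.3,0,0,0],[0,0,0,0,0,0]]]'; python3 to.py tray 2.5 70 181 -0.0326;python3 -m jog '[[[0,0,0.2,0,0,0],[0,0,0,0,0,0]]]'; python3 to.py tray 2.5 70 181 -0.0326
```

```text
time: 20.7
position: [495.9, -309.2, 194.1]
orientation: [-0.0, 1.0, -0.017, 0.002]
contact_force: [0.2, 0.7, 0.0]
width: 15.7
target 495.7 -309.4 obj yaw 3.109
t 20.70 pos [ 495.9 -309.2  194.1] psi -0.033 q6 0.84 w 15.7 F [0.2 0.7 0. ]
 now-axes cm [-0.02  0.01  1.31]  after-turn axes cm [-0.02  0.01  1.31]  turn deg [-0.  -0.2 -0. ]
time: 20.9
position: [496.0, -309.4, 192.1]
orientation: [0.0, 1.0, -0.016, 0.002]
contact_force: [-0.5, 0.9, -1.7]
width: 16.1
target 495.7 -309.4 obj yaw 3.109
t 20.90 pos [ 496.  -309.4  192.1] psi -0.033 q6 0.84 w 16.1 F [-0.5  0.9 -1.7]
 now-axes cm [-0.03 -0.    1.11]  after-turn axes cm [-0.03 -0.    1.11]  turn deg [ 0.  -0.2 -0. ]
```

Underside now at the island tops; continue, watching force.

```bash
python3 -m jog '[[[0,0,0.3,0,0,0],[0,0,0.2,0,0,0],[0,0,0,0,0,0]]]'; python3 -m jog '[[[0,0,0.3,0,0,0],[0,0,0.15,0,0,0],[0,0,0,0,0,0]]]'; python3 to.py tray 2.5 70 181 -0.0326
```

```text
time: 21.2
position: [496.0, -309.4, 186.8]
orientation: [0.0, 1.0, -0.017, 0.002]
contact_force: [0.5, -0.4, -1.7]
width: 15.8
time: 21.5
position: [496.1, -309.3, 181.8]
orientation: [0.0, 1.0, -0.017, 0.002]
contact_force: [0.8, 0.5, -0.5]
width: 16.0
target 495.7 -309.4 obj yaw 3.109
t 21.50 pos [ 496.1 -309.3  181.8] psi -0.033 q6 0.84 w 16.0 F [ 0.8  0.5 -0.5]
 now-axes cm [-0.04  0.    0.08]  after-turn axes cm [-0.04  0.    0.08]  turn deg [ 0.  -0.2 -0. ]
```

```bash
python3 -m jog '[[[0,0,0.05,0,0,0],[0,0,0,0,0,0],[0,0,0,0,0,0],[0,0,0,0,0,0]]]' 3.0; python3 -m jog '[[[0,0,-0.5,0,0,0],[0,0,-1.5,0,0,0],[0,0,-3,0,0,0],[0,0,-3,0,0,-8.5],[0,0,-3,0,0,-8.5],[0,0,-2,0,0,-8.5]]]' 3.4; python3 to.py bracket 0 0 300 0.418; python3 ov.py wrench 499.1 -309.4 3.110 6 pics/ov4.png 222 212;python3 -c "
from to import *;print(place((500.45,-239.5,3.109),(0,70)))"
```

```text
time: 21.9
position: [496.4, -309.6, 181.9]
orientation: [0.0, 1.0, -0.017, 0.002]
contact_force: [-0.5, -0.4, 0.1]
width: 30.1
time: 22.5
position: [494.9, -308.7, 318.1]
orientation: [-0.001, 0.978, 0.209, 0.001]
contact_force: [0.1, 0.0, -0.8]
width: 33.7
target 681.8 106.6 obj yaw 0.418
t 22.50 pos [ 494.9 -308.7  318.1] psi 0.421 q6 0.39 w 33.7 F [ 0.1  0.  -0.8]
 now-axes cm [ 34.04 -30.25   1.92]  after-turn axes cm [ 33.94 -30.37   1.81]  turn deg [-0.1 -0.1  0.2]
(np.float64(498.1689181571141), np.float64(-309.46282345378904))
```

View pics/ov4.png

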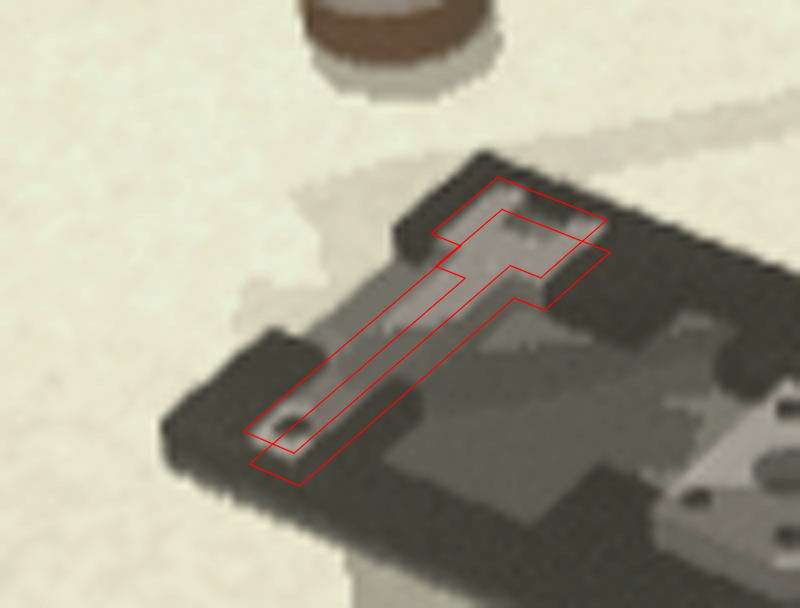

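```bash
python3 -m jog '[[[2.7,-2.4,0,0,0,0],[3.4,-3.05,0,0,0,0],[3.4,-3.05,0,0,0,0],[3.4,-3.05,0,0,0,0],[3.4,-3.05,0,0,0,0],[3.4,-3.05,0,0,0,0],[3.4,-3.05,0,0,0,0],[3.4,-3.05,0,0,0,0],[3.4,-3.05,0,0,0,0],[2,-1.8,0,0,0,0],[0,0,0,0,0,0],[0,0,0,0,0,0]]]' 3.4; python3 to.py bracket 0 0 280 0.418
python3 - <<'E'
from h import *;import pickle
ds=pickle.load(open("d0.pkl","rb"))
for n,u,v in(("scene",292,338),("top",294,165)):
    print(n,ray(ds[n],u,v,0).round(0))
for n,b in(("scene",(270,285,315,355)),("top",(270,130,320,180))):
    d=ds[n];c=cv2.resize(d["pixels"][b[1]:b[3],b[0]:b[2],::-1],None,fx=8,fy=8,interpolation=cv2.INTER_CUBIC);c=cv2.convertScaleAbs(c,alpha=1.6)
    for R,z in((26,0),(32,90)):
      for X,Y in((709,13),):
        th=np.linspace(0,6.28,60);k=(proj(d,np.c_[X+R*np.cos(th),Y+R*np.sin(th),np.full(60,z)])-b[:2]+.5)*8
        cv2.polylines(c,[k.astype(np.int32)],True,(0,0,255),1)
    cv2.imwrite(f"pics/bk_{n}.png",c)
a=cv2.imread("pics/bk_scene.png");b=cv2.imread("pics/bk_top.png");o=np.zeros((560,760,3),np.uint8);o[:a.shape[0],:a.shape[1]]=a;o[:b.shape[0],360:360+b.shape[1]]=b;cv2.imwrite("pics/bk.png",o)
E
```

```text
time: 23.75
position: [675.8, 96.4, 337.8]
orientation: [0.008, 0.979, 0.204, 0.011]
contact_force: [0.2, -0.5, 0.2]
width: 34.0
target 681.8 106.6 obj yaw 0.418
t 23.75 pos [675.8  96.4 337.8] psi 0.412 q6 1.13 w 34.0 F [ 0.2 -0.5  0.2]
 now-axes cm [ 0.85 -0.81  5.78]  after-turn axes cm [ 0.97 -0.69  5.78]  turn deg [ 1.2 -1.1 -0.4]
scene [720.   8.   0.]
top [701.  13.   0.]
```

View pics/bk.png

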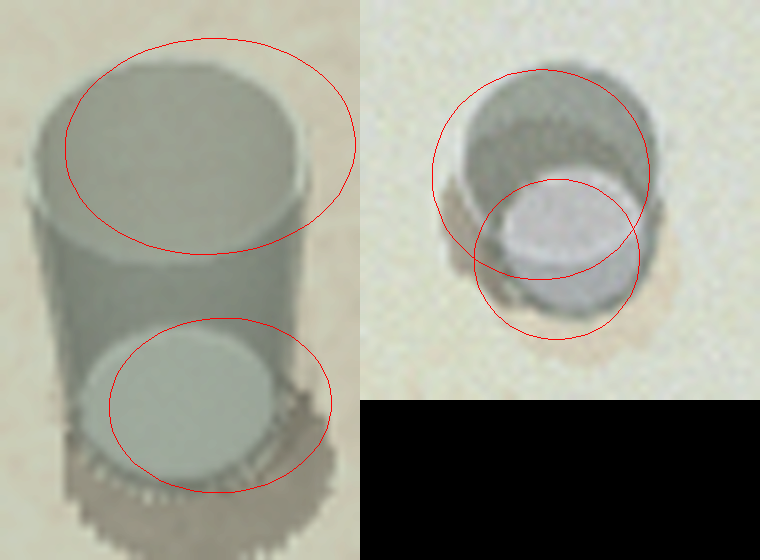

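```bash
python3 -m jog '[[[0.9,-0.7,1.5,1.2,-1.1,-0.4],[0,0,2,0,0,0],[0,0,2,0,0,0],[0,0,0,0,0,0],[0,0,0,0,0,0]]]'; python3 to.py bracket 0 0 250 0.418
```

```text
time: 24.25
position: [681.1, 100.1, 285.5]
orientation: [0.001, 0.979, 0.204, 0.0]
contact_force: [0.5, -0.1, 0.7]
width: 33.9
target 681.8 106.6 obj yaw 0.418
t 24.25 pos [681.1 100.1 285.5] psi 0.410 q6 1.14 w 33.9 F [ 0.5 -0.1  0.7]
 now-axes cm [ 0.32 -0.57  3.55]  after-turn axes cm [ 0.33 -0.56  3.55]  turn deg [ 0.1 -0.  -0.5]
```

```bash
python3 -m jog '[[[0.3,-0.6,1,0,0,-0.5],[0,0,1.5,0,0,0],[0,0,1,0,0,0],[0,0,0,0,0,0],[0,0,0,0,0,0]]]'; python3 to.py bracket 0 0 200 0.418
python3 - <<'E'
from cell import bot
import cv2
d=bot.get_image("scene");c=cv2.resize(d["pixels"][250:370,260:420,::-1],None,fx=5,fy=5,interpolation=cv2.INTER_CUBIC);cv2.imwrite("pics/s6.png",cv2.convertScaleAbs(c,alpha=1.6))
E
```

```text
time: 24.75
position: [682.1, 105.8, 250.7]
orientation: [0.001, 0.978, 0.207, 0.002]
contact_force: [0.2, -0.9, 0.3]
width: 34.0
target 681.8 106.6 obj yaw 0.418
t 24.75 pos [682.1 105.8 250.7] psi 0.417 q6 1.14 w 34.0 F [ 0.2 -0.9  0.3]
 now-axes cm [-0.01 -0.11  5.07]  after-turn axes cm [ 0.01 -0.09  5.07]  turn deg [ 0.2 -0.2 -0. ]
```

View pics/s6.png

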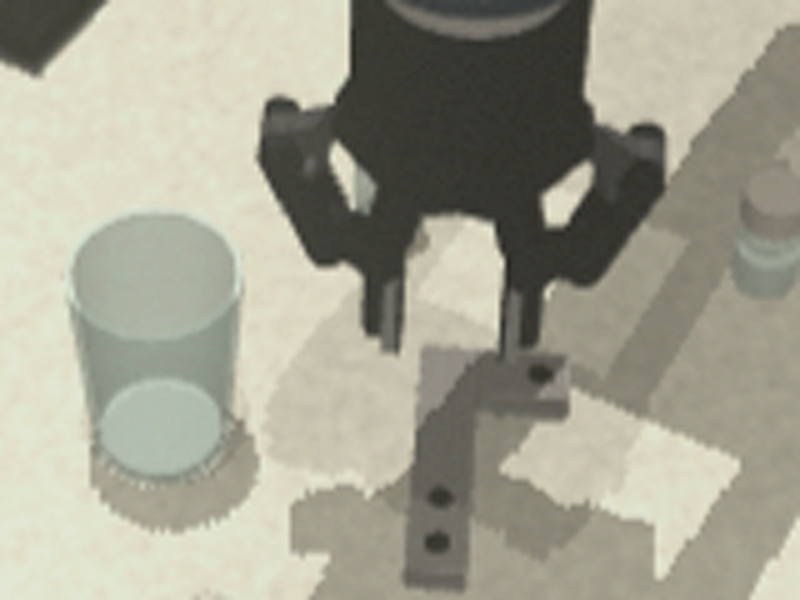

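```bash
python3 -m jog '[[[0,-0.25,1,0.2,-0.2,0],[0,0,1.2,0,0,0],[0,0,1,0,0,0],[0,0,0.6,0,0,0],[0,0,0,0,0,0]]]'; python3 to.py bracket 0 0 175 0.418
python3 - <<'E'
from cell import bot
import cv2
d=bot.get_image("scene");c=cv2.resize(d["pixels"][250:370,260:420,::-1],None,fx=5,fy=5,interpolation=cv2.INTER_CUBIC);cv2.imwrite("pics/s7.png",cv2.convertScaleAbs(c,alpha=1.6))
E
```

```text
time: 25.3
position: [681.0, 108.5, 209.4]
orientation: [-0.0, 0.978, 0.207, -0.0]
contact_force: [0.4, 0.8, -0.3]
width: 34.3
target 681.8 106.6 obj yaw 0.418
t 25.30 pos [681.  108.5 209.4] psi 0.418 q6 1.14 w 34.3 F [ 0.4  0.8 -0.3]
 now-axes cm [0.   0.21 3.44]  after-turn axes cm [0.   0.21 3.44]  turn deg [-0.1 -0.  -0. ]
```

View pics/s7.png

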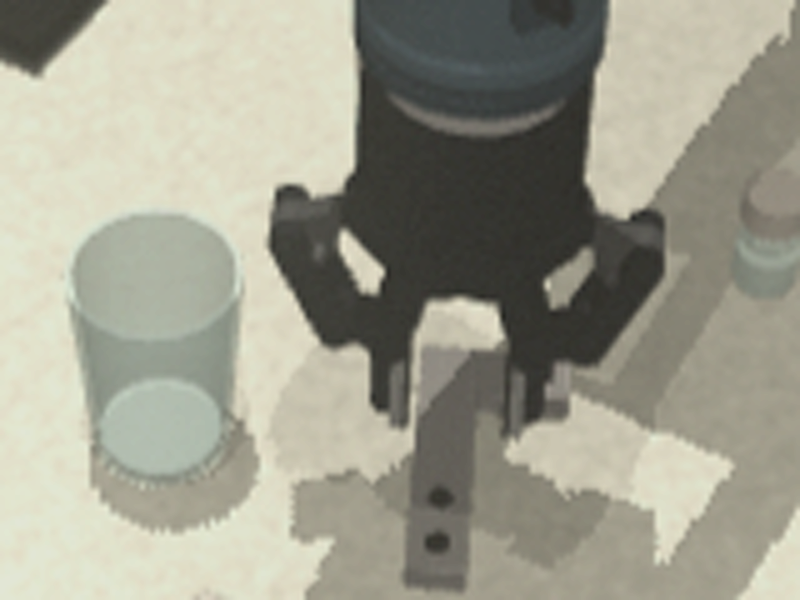

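```bash
python3 -m jog '[[[0,0,0.8,0,0,0],[0,0,0.8,0,0,0],[0,0,0.8,0,0,0],[0,0,0.5,0,0,0],[0,0,0.2,0,0,0],[0,0,0,0,0,0]]]' 3.2; python3 to.py bracket 0 0 175 0.418
```

```text
time: 25.95
position: [681.5, 108.4, 176.7]
orientation: [-0.0, 0.978, 0.207, 0.001]
contact_force: [0.5, -0.5, -0.7]
width: 32.0
target 681.8 106.6 obj yaw 0.418
t 25.95 pos [681.5 108.4 176.7] psi 0.418 q6 1.14 w 32.0 F [ 0.5 -0.5 -0.7]
 now-axes cm [-0.04  0.17  0.17]  after-turn axes cm [-0.04  0.17  0.17]  turn deg [-0.  -0.1 -0. ]
```

```bash
python3 -m jog '[[[0,0,0.15,0,0,0],[0,0,0,0,0,0]]]'; python3 -m jog '[[[0,0,0,0,0,0],[0,0,0,0,0,0],[0,0,0,0,0,0],[0,0,0,0,0,0]]]' 1.4 70; python3 to.py bracket 0 0 175 0.418;  python3 -m jog '[[[0,0,-1,0,0,0],[0,0,-2,0,0,0],[0,0,-3,0,0,0],[0,0,-3,0,0,0],[0,0,-3,0,0,-4],[0,0,-1,0,0,-8],[0,0,0,0,0,-8],[0,0,0,0,0,0]]]' ; python3 to.py tray 0 0 290 3.109
```

```text
time: 26.15
position: [681.7, 108.4, 175.2]
orientation: [-0.0, 0.978, 0.207, 0.001]
contact_force: [-0.1, -0.1, 0.6]
width: 32.2
time: 26.55
position: [681.9, 108.3, 176.2]
orientation: [0.0, 0.978, 0.207, 0.001]
contact_force: [0.5, -0.0, -1.6]
width: 19.4
target 681.8 106.6 obj yaw 0.418
t 26.55 pos [681.9 108.3 176.2] psi 0.418 q6 1.14 w 19.4 F [ 0.5 -0.  -1.6]
 now-axes cm [-0.08  0.15  0.12]  after-turn axes cm [-0.08  0.15  0.12]  turn deg [ 0.  -0.2 -0. ]
time: 27.35
position: [680.7, 108.5, 314.4]
orientation: [-0.0, 0.925, 0.38, 0.001]
contact_force: [-0.1, 0.4, -2.9]
width: 20.0
target 500.5 -239.5 obj yaw 3.109
t 27.35 pos [680.7 108.5 314.4] psi 0.779 q6 0.78 w 20.0 F [-0.1  0.4 -2.9]
 now-axes cm [-37.28  12.11   2.39]  after-turn axes cm [ 16.89 -35.37   2.44]  turn deg [ 1.000e-01 -0.000e+00 -1.335e+02]
```

```bash
python3 -m jog '[[[0,0,0,0,0,-8.5],[0,0,0,0,0,-8.5],[0,0,0,0,0,-8.5],[0,0,0,0,0,-8.5],[0,0,0,0,0,-8.5],[0,0,0,0,0,-8.5],[0,0,0,0,0,-8.5],[0,0,0,0,0,-8.5],[0,0,0,0,0,-8.5],[0,0,0,0,0,-8.5],[0,0,0,0,0,-8.5],[0,0,0,0,0,-8.5]]]'; python3 -m jog '[[[0,0,0,0,0,-8.5],[0,0,0,0,0,-8.5],[0,0,0,0,0,-8.5],[0,0,0,0,0,-3],[0,0,0,0,0,0]]]'; python3 to.py tray 0.8 0 290 3.109
```

```text
time: 28.55
position: [677.9, 108.9, 312.0]
orientation: [-0.005, 0.279, 0.96, -0.0]
contact_force: [-0.2, 0.4, -2.0]
width: 20.1
time: 29.05
position: [676.5, 109.1, 310.2]
orientation: [-0.007, 0.033, 0.999, 0.001]
contact_force: [-0.3, -0.2, -1.6]
width: 19.6
target 499.7 -239.4 obj yaw 3.109
t 29.05 pos [676.5 109.1 310.2] psi 3.076 q6 -1.52 w 19.6 F [-0.3 -0.2 -1.6]
 now-axes cm [ 15.32 -35.94   2.2 ]  after-turn axes cm [ 16.54 -35.41   2.02]  turn deg [ 0.1 -0.8 -1.9]
```

```bash
python3 -m jog '[[[1.5,-3.2,0,0,-0.8,-1.9],[2,-4.3,0.2,0,0,0],[2,-4.3,0.2,0,0,0],[2,-4.3,0.2,0,0,0],[2,-4.3,0.2,0,0,0],[2,-4.3,0.2,0,0,0],[2,-4.3,0.2,0,0,0],[1.8,-3.5,0.2,0,0,0],[0.8,-1.5,0.2,0,0,0],[0,0,0,0,0,0],[0,0,0,0,0,0]]]'; python3 to.py tray 0 0 250 3.109
```

```text
time: 30.15
position: [490.7, -232.3, 293.2]
orientation: [0.0, 0.039, 0.999, 0.001]
contact_force: [0.3, 0.0, -1.7]
width: 19.9
target 500.5 -239.5 obj yaw 3.109
t 30.15 pos [ 490.7 -232.3  293.2] psi 3.063 q6 -2.15 w 19.9 F [ 0.3  0.  -1.7]
 now-axes cm [-1.03 -0.64  4.32]  after-turn axes cm [-1.   -0.68  4.32]  turn deg [ 0.1  0.  -2.6]
```

```bash
python3 -m jog '[[[-0.9,-0.6,1.5,0,0,-2.6],[0,0,2,0,0,0],[0,0,1,0,0,0],[0,0,0,0,0,0],[0,0,0,0,0,0]]]'; python3 to.py tray 0 0 220 3.109
```

```text
time: 30.65
position: [502.5, -234.8, 248.4]
orientation: [0.002, 0.017, 1.0, 0.001]
contact_force: [0.2, -0.6, -2.1]
width: 20.0
target 500.5 -239.5 obj yaw 3.109
t 30.65 pos [ 502.5 -234.8  248.4] psi 3.108 q6 -2.19 w 20.0 F [ 0.2 -0.6 -2.1]
 now-axes cm [ 0.2  -0.48  2.84]  after-turn axes cm [ 0.19 -0.47  2.84]  turn deg [ 0.1  0.2 -0. ]
```

```bash
python3 -m jog '[[[0.2,-0.5,1,0,0,0],[0,0,1,0,0,0],[0,0,0.5,0,0,0],[0,0,0,0,0,0],[0,0,0,0,0,0]]]'; python3 to.py tray 0 0 205 3.109
```

```text
time: 31.15
position: [501.0, -239.9, 222.9]
orientation: [0.003, 0.017, 1.0, 0.0]
contact_force: [-0.2, 0.3, -1.0]
width: 19.6
target 500.5 -239.5 obj yaw 3.109
t 31.15 pos [ 501.  -239.9  222.9] psi 3.108 q6 -2.20 w 19.6 F [-0.2  0.3 -1. ]
 now-axes cm [0.07 0.04 1.79]  after-turn axes cm [0.06 0.04 1.79]  turn deg [ 0.   0.3 -0. ]
```

```bash
python3 -m jog '[[[0,0,0.8,0,0.3,0],[0,0,0.8,0,0,0],[0,0,0,0,0,0]]]'; python3 to.py tray 0 0 200 3.109;  python3 - <<'E'
from h import *; from cell import bot
d=bot.get_image("scene");U,V,W,H,F=210,195,60,46,13
c=d["pixels"][V:V+H,U:U+W,::-1].astype(float)
c=np.clip((c-20)*3,0,255).astype(np.uint8);c=cv2.resize(c,None,fx=F,fy=F,interpolation=cv2.INTER_CUBIC)
s=bot.sense();p=s["position"]
poly,a,bb=P['bracket'][0];yaw=3.109;cc,sn=np.cos(yaw),np.sin(yaw);q=np.array(poly,float)@np.array([[cc,sn],[-sn,cc]])+p[:2]-.8*np.array([cc,sn])
for z in(a,bb):
    k=(proj(d,np.c_[q,np.full(len(q),z+p[2]-175.6)])-[U,V]+.5)*F
    cv2.polylines(c,[np.round(k*16).astype(np.int32)],True,(0,0,255),1,cv2.LINE_AA,4)
cv2.imwrite("pics/z5.png",c)
E
```

```text
time: 31.45
position: [501.2, -240.1, 206.1]
orientation: [0.0, 0.017, 1.0, -0.0]
contact_force: [0.6, 0.9, -1.9]
width: 19.7
target 500.5 -239.5 obj yaw 3.109
t 31.45 pos [ 501.2 -240.1  206.1] psi 3.108 q6 -2.20 w 19.7 F [ 0.6  0.9 -1.9]
 now-axes cm [0.08 0.06 0.61]  after-turn axes cm [0.08 0.06 0.61]  turn deg [-0.   0.  -0.1]
```

View pics/z5.png

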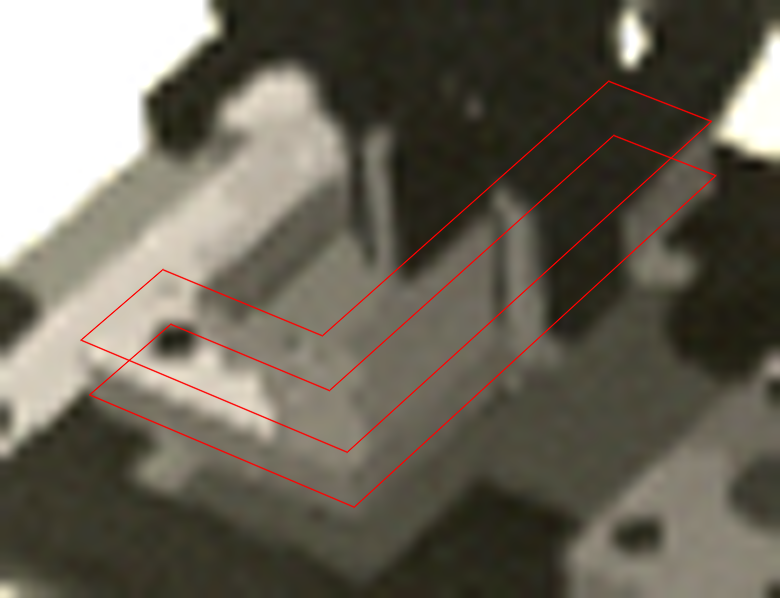

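```bash
python3 -m jog '[[[0,0.05,0.4,0,0,0],[0,0,0.4,0,0,0],[0,0,0.3,0,0,0],[0,0,0,0,0,0]]]'; python3 -m jog '[[[0,0,0.3,0,0,0],[0,0,0.2,0,0,0],[0,0,0,0,0,0]]]'; python3 to.py tray 0 0 181 3.109
```

```text
time: 31.9
position: [501.6, -239.8, 194.9]
orientation: [0.001, 0.017, 1.0, -0.0]
contact_force: [0.0, 0.2, -2.5]
width: 19.6
time: 32.2
position: [501.9, -240.1, 191.7]
orientation: [0.001, 0.017, 1.0, -0.001]
contact_force: [-3.9, 2.0, 5.6]
width: 19.7
target 500.5 -239.5 obj yaw 3.109
t 32.20 pos [ 501.9 -240.1  191.7] psi 3.109 q6 -2.20 w 19.7 F [-3.9  2.   5.6]
 now-axes cm [0.15 0.06 1.07]  after-turn axes cm [0.15 0.06 1.07]  turn deg [-0.1  0.1 -0. ]
```

```bash
python3 -m jog '[[[0,0,-0.4,0,0,0],[0.15,0.07,-0.1,0,0,0],[0,0,0,0,0,0]]]'; python3 to.py tray 0 0 181 3.109
python3 - <<'E'
from cell import bot
import cv2,numpy as np
d=bot.get_image("scene");c=d["pixels"][185:255,205:305,::-1].astype(float);c=np.clip((c-20)*3,0,255).astype(np.uint8);cv2.imwrite("pics/z6.png",cv2.resize(c,None,fx=8,fy=8,interpolation=cv2.INTER_CUBIC))
E
```

```text
time: 32.5
position: [500.6, -239.5, 197.5]
orientation: [0.001, 0.017, 1.0, -0.001]
contact_force: [0.2, -0.3, -2.1]
width: 20.1
target 500.5 -239.5 obj yaw 3.109
t 32.50 pos [ 500.6 -239.5  197.5] psi 3.109 q6 -2.20 w 20.1 F [ 0.2 -0.3 -2.1]
 now-axes cm [0.02 0.   1.65]  after-turn axes cm [0.02 0.   1.65]  turn deg [-0.1  0.2 -0. ]
```

View pics/z6.png

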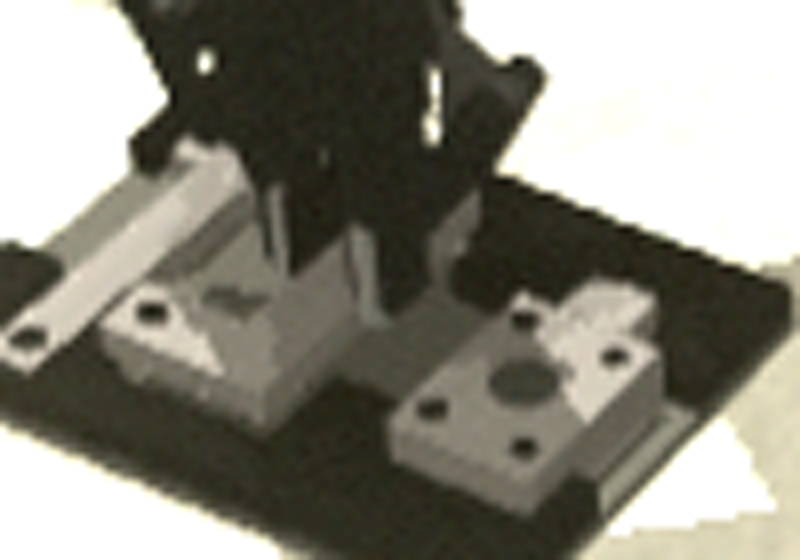

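```bash
python3 -m jog '[[[0.05,0,0.3,0,0.2,0],[0.03,0,0.3,0,0,0],[0,0,0,0,0,0]]]'; python3 -m jog '[[[0.02,0,0.2,0,0,0],[0,0,0.1,0,0,0],[0,0,0,0,0,0]]]'; python3 to.py tray 0 0 181 3.109
```

```text
time: 32.85
position: [499.6, -239.4, 190.3]
orientation: [-0.001, 0.017, 1.0, -0.001]
contact_force: [0.3, 0.0, -1.2]
width: 20.0
time: 33.15
position: [499.2, -239.3, 186.5]
orientation: [-0.001, 0.017, 1.0, -0.001]
contact_force: [0.5, -0.6, -1.8]
width: 19.7
target 500.5 -239.5 obj yaw 3.109
t 33.15 pos [ 499.2 -239.3  186.5] psi 3.108 q6 -2.20 w 19.7 F [ 0.5 -0.6 -1.8]
 now-axes cm [-0.13 -0.01  0.55]  after-turn axes cm [-0.13 -0.01  0.55]  turn deg [-0.1 -0.1 -0. ]
```

```bash
python3 -m jog '[[[0,0,0.25,0,0,0],[0,0,0.15,0,0,0],[0,0,0,0,0,0]]]'; python3 to.py tray 0 0 181 3.109
```

```text
time: 33.45
position: [499.2, -239.4, 182.2]
orientation: [-0.001, 0.017, 1.0, -0.001]
contact_force: [-0.2, 0.3, -1.5]
width: 19.8
target 500.5 -239.5 obj yaw 3.109
t 33.45 pos [ 499.2 -239.4  182.2] psi 3.108 q6 -2.20 w 19.8 F [-0.2  0.3 -1.5]
 now-axes cm [-0.12 -0.    0.12]  after-turn axes cm [-0.12 -0.    0.12]  turn deg [-0.1 -0.1 -0. ]
```

```bash
python3 -m jog '[[[0,0,0.1,0,0,0],[0,0,0,0,0,0]]]'; python3 -m jog '[[[0,0,0,0,0,0],[0,0,0,0,0,0],[0,0,0,0,0,0],[0,0,0,0,0,0]]]' 3.2;python3 to.py tray 0 0 181 3.109
```

```text
time: 33.65
position: [499.5, -239.5, 182.4]
orientation: [-0.001, 0.017, 1.0, -0.001]
contact_force: [0.1, 0.7, -3.1]
width: 19.9
time: 34.05
position: [500.0, -240.0, 183.1]
orientation: [-0.0, 0.017, 1.0, -0.001]
contact_force: [0.1, -0.4, 0.0]
width: 32.0
target 500.5 -239.5 obj yaw 3.109
t 34.05 pos [ 500.  -240.   183.1] psi 3.108 q6 -2.20 w 32.0 F [ 0.1 -0.4  0. ]
 now-axes cm [-0.04  0.05  0.21]  after-turn axes cm [-0.04  0.05  0.21]  turn deg [-0.2 -0.  -0. ]
```

Rise and retreat toward the robot's side for a clear top view.

```bash
python3 -m jog '[[[0,0,-0.5,0,0,0],[0,0,-1.5,0,0,0],[0,0,-3,0,0,0],[0,0,-4,0,0,0],[0,0,-4,0,0,0],[0,0,-4,0,0,0],[0,0,-3,0,0,0],[0,3,0,0,0,0],[0,4.5,0,0,0,0],[0,4.5,0,0,0,0],[0,4.5,0,0,0,0],[0,4.5,0,0,0,0]]]'; python3 -m jog '[[[0,4.5,0,0,0,0],[0,4.5,0,0,0,0],[0,4.5,0,0,0,0],[0,4,0,0,0,0],[0,0,0,0,0,0]]]'
cat > chk.py <<'E'
from h import *; from cell import bot
import pickle
ds=[bot.get_image("top"),bot.get_image("scene")]
T=pickle.load(open("poses.pkl","rb"))["tray"];F=7
from to import place
for d,n,b in((ds[0],"top",(345,203,453,285)),(ds[1],"scene",(183,185,313,270))):
    F=6 if n=="scene" else 7
    c=cv2.resize(d["pixels"][b[1]:b[3],b[0]:b[2],::-1],None,fx=F,fy=F,interpolation=cv2.INTER_CUBIC);c=cv2.convertScaleAbs(c,alpha=1.6)
    tt=(499.22,-239.1,3.112) if n=="top" else (501.92,-239.7,3.11)
    for k,l in dict(wrench=(0,70),bracket=(0,0),block=(0,-66)).items():
        x,y=place(tt,l);poly,a,bb=P[k][0];cc,s=np.cos(tt[2]),np.sin(tt[2]);q=np.array(poly,float)@np.array([[cc,s],[-s,cc]])+[x,y]
        u=(proj(d,np.c_[q,np.full(len(q),6+bb)])-b[:2]+.5)*F
        cv2.polylines(c,[np.round(u*16).astype(np.int32)],True,(0,0,255),1,cv2.LINE_AA,4)
    cv2.imwrite(f"pics/fin_{n}.png",c)
s=bot.sense();print(s["time"],s["position"],s["contact_force"])
cv2.imwrite("pics/full_top.png",ds[0]["pixels"][:,:,::-1]);cv2.imwrite("pics/full_scene.png",ds[1]["pixels"][:,:,::-1])
E
python3 chk.py
```

```text
time: 35.25
position: [506.5, -27.8, 405.5]
orientation: [0.007, 0.022, 1.0, -0.005]
contact_force: [0.7, -0.3, 1.2]
width: 32.2
time: 35.75
position: [511.0, 159.0, 411.6]
orientation: [0.012, 0.019, 1.0, -0.005]
contact_force: [-0.5, -1.1, 1.2]
width: 32.0
35.85 [511.52159247 155.87160969 411.42359948] [ 0.4178022  -1.02519256 -0.5530537 ]
```

View pics/fin_top.png

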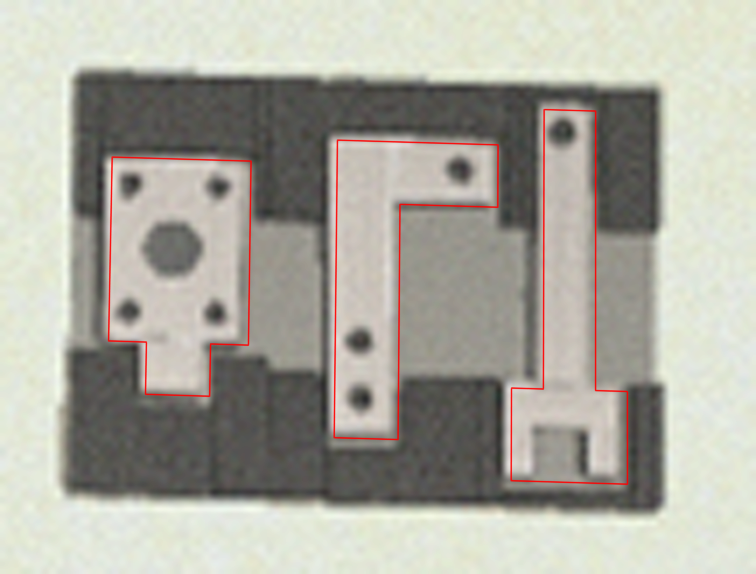

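View pics/fin_scene.png

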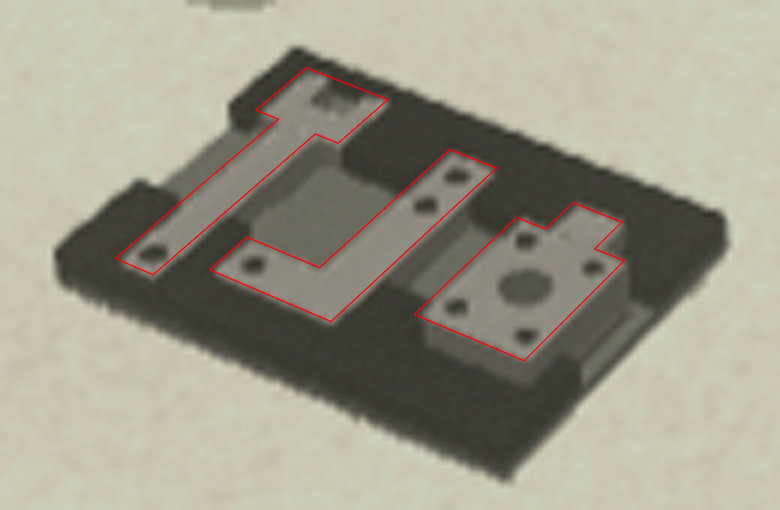

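View pics/full_scene.png

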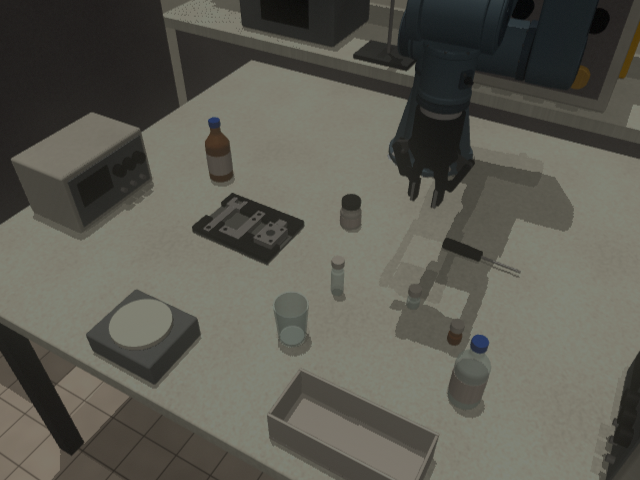

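Both views show all three parts inside their compartments. Their top outlines match the home outlines to about 1 px, which is about 2 mm. The bottles, jar, beaker and vials are at the same pixels as at the start, and the gripper is clear, 410 mm up at (511, 156).

```bash
python3 -m jog '[[[0,0,0,0,0,0],[0,0,0,0,0,0]]]'; python3 -c "
from cell import bot
print(bot.hand_in())"
```

```text
time: 36.05
position: [511.5, 154.0, 412.3]
orientation: [0.012, 0.021, 1.0, -0.006]
contact_force: [-0.1, -0.5, 0.3]
width: 32.4
the job is handed in; nothing more can be done
None
```

I put the block, the wrench and the bracket into their compartments, in that order, and handed the job in at about 36 s of the 72 s allowed. Nothing reported whether it passed.

- **Final fit:** in both cameras all three parts lie flat and the right way round. Their top outlines are within about 1–2 mm of the home outlines, and their heights match the tray floor.
- **Bracket:** on the first try it touched an island with about 6 N. I raised it, moved it about 2 mm towards the robot and lowered it again; it then went in freely.
- **Other objects:** the bottles, jar, beaker, vials and screwdriver look unmoved in the last scene picture. I compared them by eye and did not measure them.
- **Disagreement:** the two cameras differed by 3–4.5 mm along x (2.7 mm for the tray), so I used the average and checked each part's fit against its own camera view.

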